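# Rebuild the packing stack of a bench cooling tower

### The job

Rebuild the cooling tower's packing on its white basin. First lay the two wedge packs flat in the basin's pocket, head to tail with their straight sides outward so that together they fill the rectangle, the blue one along the blue lip and the green one along the green lip; then set the yellow spray tray, rim up, centred and squarely on both packs, and last nest the black drift eliminator, louvres up, inside the tray's rim. Let go of everything and leave the beaker, the valve and the meter where they are.

Things in the scene. Friction and masses are not known exactly. Their poses are not given: they have to be found in the camera images.
- basin: Fixed white tower basin, 122 (x) x 152 (y) mm. Pocket on top: 74 (x) x 104 (y) mm, floor 30 mm above the table, lip all round 5 mm higher (top at 35 mm). The lip along its +y side is blue, along its -y side green, the others white; a brass stub sticks out 18 mm at +x. Origin: centre of its underside at table height, below the pocket's centre.
- blue_pack: Loose blue wedge block of upright sheets, 45 mm high, 0.12 kg. From above a right-angled trapezoid: flat parallel ends at x = -32 mm (wide, y -18 to +36) and x = +32 mm (narrow, y -18 to +16), straight side along y = -18 mm, slanting side opposite. Origin: on the underside, z up. Grip across the ends (64 mm, along x) at y = 0. Two laid head to tail, slants together, make 64 x 88 mm. Balances there.
- green_pack: Green wedge block, the same shape, size and axes as the blue one (not mirrored).
- spray_tray: Loose yellow spray tray, 68 (x) x 92 (y) x 24 mm high, 0.14 kg, with a flat solid underside; on top a rim 4 mm wide and 6 mm high round an inner floor 60 x 84 mm that lies 18 mm above the underside, with black spray holes painted on it. Origin: centre of the underside, z up. Grip it across its 68 mm width (along x).
- eliminator: Loose black drift eliminator with grey louvres, a cassette 50 (x) x 74 (y) x 36 mm high, 0.1 kg. Origin: centre of the underside, z up. Grip it across its 50 mm width (along x).
- beaker: Bystander: white porcelain beaker, 64 mm across, 75 mm high. Origin: centre of the underside. Leave alone.
- valve: Bystander: brass pipe valve with a red lever, about 75 mm long (x), 36 mm wide, 53 mm high. Origin: centre of the underside. Leave alone.
- meter: Bystander: orange hand-held meter lying on its back, 120 (x) x 62 x 26 mm. Origin: centre of the underside. Leave alone.
There are look-alikes about, which are no part of the job. Of the things that look like the green_pack, take the one that is farthest from the robot's base at the start.

How it is judged (in metres and radians):
On the way, in this order (a step that is already met when the one before it is completed fails the run):
1. both wedge packs lie flat in the pocket, each along the lip of its colour, straight side outward (x of basin in the frame of blue_pack between -0.009 and 0.009 m and y of basin in the frame of blue_pack between 0.02 and 0.04 m and y of blue_pack in the frame of basin between 0.02 and 0.04 m and z of blue_pack in the frame of basin between 0.0265 and 0.0335 m and angle between each of blue_pack, green_pack's own z axis and vertical below 0.06 rad and angle between the x axis of each of blue_pack, green_pack and the x axis of basin, either way round below 0.2 rad and x of basin in the frame of green_pack between -0.009 and 0.009 m and y of basin in the frame of green_pack between 0.02 and 0.04 m and y of green_pack in the frame of basin between -0.04 and -0.02 m and z of green_pack in the frame of basin between 0.0265 and 0.0335 m), for 0.2 s.
2. the spray tray lies level and square on both packs (all of step 1 and horizontal distance between spray_tray and basin below 0.012 m and z of spray_tray in the frame of basin between 0.071 and 0.079 m and angle between spray_tray's own z axis and vertical below 0.06 rad and angle between the x axis of spray_tray and the x axis of basin, either way round below 0.17 rad), for 0.2 s.
3. the drift eliminator is nested in the tray (all of step 2 and x of eliminator in the frame of spray_tray between -0.009 and 0.009 m and y of eliminator in the frame of spray_tray between -0.009 and 0.009 m and z of eliminator in the frame of spray_tray between 0.0145 and 0.0215 m and angle between eliminator's own z axis and vertical below 0.08 rad and angle between the x axis of eliminator and the x axis of spray_tray, either way round below 0.25 rad), for 0.2 s.
At the end, for the whole second after the job is handed in: Packs flat on the pocket floor, straight sides out, each along its colour (10 mm, 0.2 rad); tray level on both (12 mm of centre, 0.17 rad); eliminator level on the tray's inner floor (9 mm, 0.25 rad); heights within 4 mm; all released, at rest; bystanders within 30 mm of their start (all of step 3 and linear speed of each of blue_pack, green_pack, spray_tray, eliminator below 0.01 m/s); the robot touches nothing.
It fails at once if the beaker is disturbed (moved more than 30 mm) (distance of beaker from where it was at the start of the episode above 0.03 m).
It fails at once if the valve is disturbed (moved more than 30 mm) (distance of valve from where it was at the start of the episode above 0.03 m).
It fails at once if the meter is disturbed (moved more than 30 mm) (distance of meter from where it was at the start of the episode above 0.03 m).
It also fails if it takes over 109 s, if anything falls off the work surface, if the arm or the gripper's body presses on something with over 40 N, if the wrist force passes 120 N, or if a joint passes its speed limit or range.

### The arm

A 7-joint arm with a two-finger parallel gripper is mounted at the origin on the work surface. World frame = base frame: x ahead of the robot, y to its left, z up, the work surface at z = 0. Lengths are in m, angles in degrees, forces in N, time in s.
With the tool pointing down it reaches from about 0.4 to 0.875 m from the base axis. Payload 6.5 kg.
Tool frame: the origin (TCP) lies at the very end of the fingers, on their centre line; the grasp point (between the pads) lies 19 mm behind it; x points along the fingers, z is the direction in which the jaws open and shut, and the axes are right-handed (so a half turn about x gives the same grasp; the last joint's range is limited). The gripper opens to 85 mm and grips with 20 to 120 N. Pads are 22 mm wide; open, the fingers measure 114 mm over their backs; the gripper's body (76 mm by 85 mm) begins 54 mm behind the grasp point. The pads swing forward as they close: fully open they stand 13 mm farther back than shut.
Start: joints at [70.863, 30.733, -0.252, 88.115, 0.149, 61.152, -4.079], TCP at [0.172, -0.627, 0.231] pointing down, gripper open.
Joint ranges: [-154.64, 154.64], [-21.42, 123.67], [-72.66, 72.17], [13.99, 137.28], [-74.86, 254.86], [10.95, 109.41], [-158.01, 158.01]. Speed limits (degrees/s): [136.94, 136.94, 180, 180, 180, 180, 180].

### API

Orientations are given as [roll, pitch, yaw] about the fixed x, y, z axes, in that order (R = Rz(yaw) Ry(pitch) Rx(roll)).
In Python, from cell import manip, eyes, job gives the robot as it stands.
- The arm moves only by the tool arm_command, never from a script. Its argument "rows" is a list that holds one entry, the list of rows, each a list of 5 numbers: the closure, from -1 (fully open) to 1 (shut), so that 0 is half open, then the shift along the tool's x, y, z in m, then the turn about the tool's x in degrees. In form: [[[grip, tx, ty, tz, turn], ...]]. A call has 1 to 20 rows; each row shifts and turns the commanded pose from where the row before left it, along the tool's axes as they then stand; what a row does not reach is not made up. A row lasts 1/12 s, in which the tool goes at most 41.7 mm and 7.16 degrees, less where a joint would pass 70% of its speed; a pose out of reach is approached as far as the arm can. A call is refused whole if a number of a shift passes 0.0417 or a number of a turn 7.16, either way. A call with a gripper value outside its range is refused whole. The fingers move at their own pace and stop on an object; "grip_force" is the grip in N (left out, the last holds). Time passes only in rows, so rows that do not move let the fingers close. It gives the time, the measured TCP pose, the force and the opening at its end, in the units of the state.
- manip.get_obs(): the state, without advancing time (a new reading comes with each control period).
- eyes.read_camera(name): name is "scene" or "top" or "wrist"; returns a dict with "pixels" (384x512x3 uint8, red, green, blue), "depth" (384x512 float32, m along the optical axis (not along the pixel's ray), 0 where there is no reading), "fx", "fy", "cx", "cy" (pixels), "cam_to_world" (4x4, takes a point from camera to world coordinates). Camera axes: x right, y down, z forward; pixel columns grow to the right and rows downward; lengths in m; the calibration is good to about 2 mm. A picture is of the moment at which its call begins.
- job.job_done(): hands the job in, once; it reports no verdict.
The state is a dict: "time_s": time; "qpos": joint angles; "qvel": joint speeds; "tau": joint torques, N m; "position": TCP position; "tcp_rot": TCP orientation; "ft_force": force on the tool from outside, world axes, zero at the start; "wrist_torque": the same for the moment, N m; "gripper_width": finger opening in m.
Only numpy, scipy, OpenCV 4.12 (cv2) and the standard library are available. Lean on these libraries where they do the work, as an engineer would, in place of code of your own. Each camera call takes 0.05 s, during which the arm holds its last target.

## Working session

There is one attempt and no reset: what is moved stays moved. The work goes in short steps, Python scripts to look and compute and a tool call to move; the robot and the scene stay as the last step left them, time stands still between calls to the robot, and variables do not carry over. Pictures are saved under pics/ and viewed, and the job is handed in when it is done.

Besides the shell and the picture viewer there is one more tool, called after "Call:" by a JSON object that holds its "api" and its "payload". arm_command: Moves the arm, as the interface text tells. Its arguments: {"type":"object","properties":{"rows":{"type":"array"},"grip_force":{"type":"number"}},"required":["rows"]}

```bash
ls; mkdir -p pics; python3 - <<'E'
from cell import manip, eyes, job
import cv2,pickle
o=manip.get_obs();print(o)
for n in ["scene","top","wrist"]:
    r=eyes.read_camera(n);pickle.dump(r,open(f'{n}0.pkl','wb'))
    cv2.imwrite(f'pics/{n}0.png',cv2.resize(r['pixels'][:,:,::-1],(768,576)))
    print(n,r['fx'],r['cx'],r['cam_to_world'].round(3).tolist())
E
```

```text
pics
{'time_s': 0.0, 'qpos': array([70.8628364 , 30.77913542, -0.25437607, 88.17379223,  0.14870838,
       61.15189913, -4.07874404]), 'qvel': array([ 0.04852775, -0.1669693 ,  0.11630379,  0.02819835, -0.11270596,
       -0.03496167,  0.03360579]), 'tau': array([-1.00038990e-04, -5.83394158e+01,  1.04855094e+00, -2.59111387e+01,
        1.24247125e-02,  9.27561661e-03,  3.99315098e-06]), 'position': array([ 0.17180679, -0.62619319,  0.23037351]), 'tcp_rot': array([-175.94796744,   89.89550328,  109.40098655]), 'ft_force': array([ 0.16977354,  0.29390219, -0.04034568]), 'wrist_torque': array([ 0.06116898,  0.04681787, -0.04406951]), 'gripper_width': 0.08536414626760121}
scene 478.0153991815806 263.2236250987333 [[0.72, 0.46, -0.52, 1.167], [0.694, -0.499, 0.519, -0.639], [-0.021, -0.734, -0.679, 0.884], [0.0, 0.0, 0.0, 1.0]]
top 346.5507018795388 254.0928696162603 [[-0.02, -0.986, 0.163, 0.398], [-1.0, 0.019, -0.004, -0.0], [0.001, -0.163, -0.987, 0.839], [0.0, 0.0, 0.0, 1.0]]
wrist 282.7146762203938 254.0755346896397 [[0.265, -0.921, -0.286, 0.244], [-0.964, -0.253, -0.078, -0.606], [-0.001, 0.296, -0.955, 0.375], [0.0, 0.0, 0.0, 1.0]]
```

View pics/scene0.png

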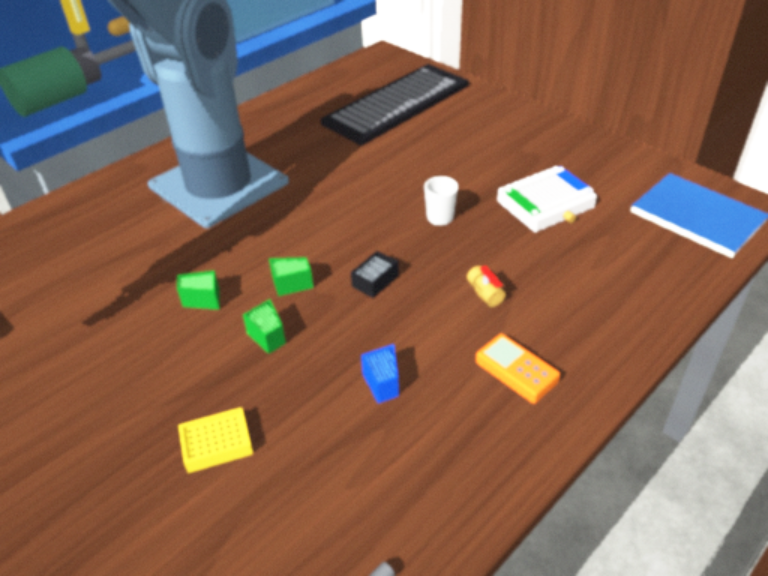

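View pics/top0.png

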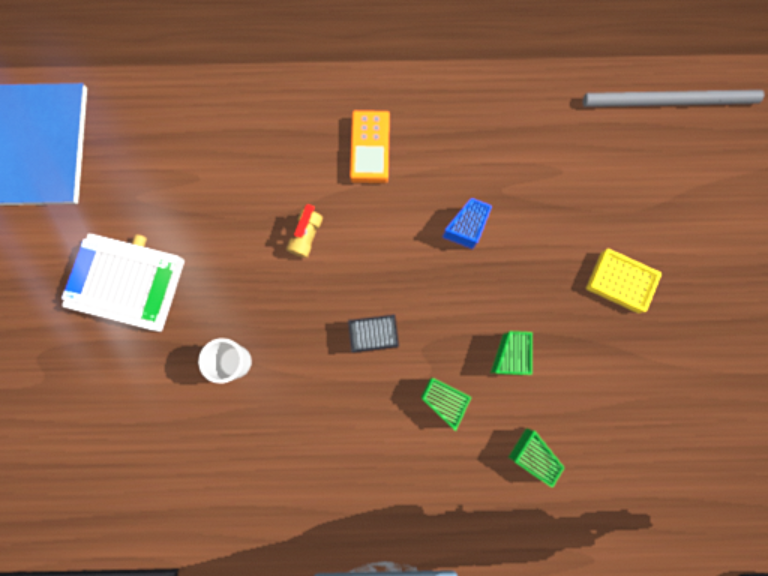

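View pics/wrist0.png

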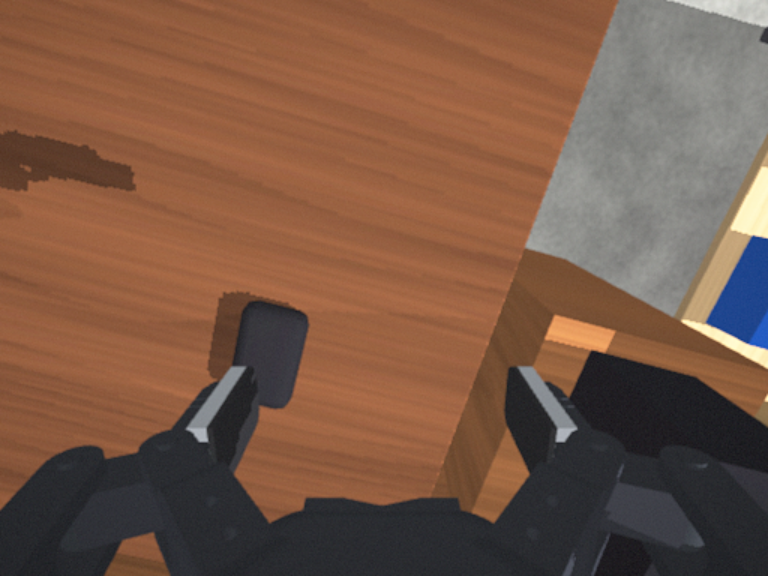

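```bash
cat > h.py <<'E'
import numpy as np,cv2,pickle
def cloud(r):
    d=r['depth'];v,u=np.mgrid[:d.shape[0],:d.shape[1]]
    P=np.stack([(u-r['cx'])/r['fx']*d,(v-r['cy'])/r['fy']*d,d,np.ones_like(d)],-1)@r['cam_to_world'].T
    P=P[...,:3];P[d<=0]=np.nan
    return P
def cmask(r,c):
    h=cv2.cvtColor(r['pixels'],cv2.COLOR_RGB2HSV).astype(int);H,S,V=h[...,0],h[...,1],h[...,2]
    return {'green':(H>45)&(H<80)&(S>100),'blue':(H>100)&(H<130)&(S>120),'yellow':(H>22)&(H<36)&(S>130),'orange':(H>8)&(H<22)&(S>190)&(V>180),'black':(V<75)|(S<70)}[c]
E
python3 - <<'E'
from h import *
for n in ['top','scene']:
    r=pickle.load(open(n+'0.pkl','rb'));P=cloud(r)
    tab=P[...,2][(np.abs(P[...,2])<.02)];print(n,'table z',np.nanmedian(tab))
    m=(P[...,2]>.008)&(P[...,2]<.12)&(P[...,0]>.25)&(P[...,0]<.95)&(abs(P[...,1])<.75)
    k,l,s,c=cv2.connectedComponentsWithStats(m.astype(np.uint8))
    for i in range(1,k):
        if s[i,4]<60: continue
        Q=P[l==i];z=np.percentile(Q[:,2],95)
        T=Q[Q[:,2]>z-.008]
        rect=cv2.minAreaRect((T[:,:2]*1000).astype(np.float32))
        print(n,(s[i,:4]*1.5).astype(int),r['pixels'][l==i].mean(0).astype(int),'ztop',z.round(4),'mean',T.mean(0).round(3),'rect',np.round(rect[0],1),np.round(rect[1],1),round(rect[2],1), 'r',np.hypot(*T.mean(0)[:2]).round(3))
r=pickle.load(open('top0.pkl','rb'))
cr=r['pixels'][205:340,260:395][:,:,::-1];cv2.imwrite('pics/greens.png',cv2.resize(cr,(594,594),interpolation=cv2.INTER_CUBIC))
E
```

```text
top table z -0.0002280325954004958
top [  0  84  84 120] [ 86 147 231] ztop 0.0156 mean [0.799 0.568 0.013] rect [798.1 573.2] [213.7 145.4] 0.5 r 0.98
top [585  90 180  18] [148 149 153] ztop 0.0231 mean [ 0.856 -0.51   0.02 ] rect [ 856.9 -511.5] [ 22.6 300.5] 0.2 r 0.997
top [351 111  39  72] [244 208 117] ztop 0.028 mean [0.776 0.01  0.026] rect [778.3  10. ] [ 61.7 120.8] 87.4 r 0.776
top [444 199  48  48] [ 61 114 219] ztop 0.046 mean [ 0.637 -0.147  0.043] rect [ 641.6 -145. ] [53.1 64.8] 66.9 r 0.654
top [286 205  36  52] [241 170  97] ztop 0.0528 mean [0.64  0.114 0.052] rect [639.5 114.4] [13.9 54. ] 69.6 r 0.65
top [ 63 234 120  97] [219 240 233] ztop 0.0358 mean [0.553 0.408 0.032] rect [553.9 408. ] [154.6 121.6] 74.3 r 0.687
top [589 249  72  64] [247 240  74] ztop 0.0247 mean [ 0.541 -0.396  0.02 ] rect [ 540.8 -395.5] [93.4 70. ] 63.2 r 0.671
top [348 315  51  39] [121 124 129] ztop 0.0369 mean [0.463 0.008 0.033] rect [463.2   9.6] [50.3 74. ] 6.0 r 0.463
top [492 331  40  43] [ 78 185  87] ztop 0.0457 mean [ 0.426 -0.208  0.042] rect [ 428.6 -204. ] [51.9 64. ] 85.1
[... 1155 characters left out ...]
op 0.0474 mean [ 0.276 -0.23   0.044] rect [ 275.5 -235.9] [63.9 58.3] 54.9 r 0.359
scene [243 298  42  52] [ 72 195  82] ztop 0.0477 mean [ 0.429 -0.208  0.044] rect [ 431.9 -204.7] [53.3 70.5] 84.6 r 0.477
scene [477 333  82  69] [247 205 109] ztop 0.0305 mean [0.784 0.008 0.028] rect [781.7  10.9] [ 65.5 119.8] 86.6 r 0.784
scene [361 343  37  57] [ 56 129 244] ztop 0.0478 mean [ 0.64  -0.148  0.044] rect [ 642.9 -146.1] [53.5 68.2] 62.1 r 0.657
scene [180 408  72  61] [252 247  79] ztop 0.0265 mean [ 0.544 -0.395  0.022] rect [ 543.4 -394.2] [92.  71.4] 62.9 r 0.672
scene [369 561  25  15] [154 152 153] ztop 0.0252 mean [ 0.861 -0.369  0.022] rect [ 861.4 -371.6] [25.  20.1] 89.2 r 0.936
```

View pics/greens.png

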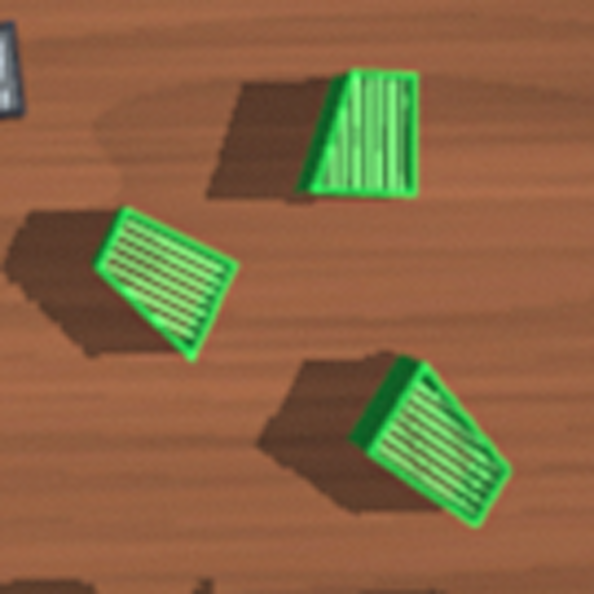

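```bash
cat >> h.py <<'E'
from scipy.optimize import minimize
def box(a,b): return np.array([[-a/2,-b/2],[a/2,-b/2],[a/2,b/2],[-a/2,b/2]])
PK=np.array([[-.032,-.018],[.032,-.018],[.032,.016],[-.032,.036]])
MOD={'pack':(PK,.045),'tray':(box(.068,.092),.024),'elim':(box(.05,.074),.036),'basin':(box(.122,.152),.035)}
K=4
def render(r,poly,z0,z1,p):
    c,s=np.cos(p[2]),np.sin(p[2]);q=poly@np.array([[c,s],[-s,c]])+p[:2]
    V=np.vstack([np.c_[q,np.full(len(q),z)] for z in(z0,z1)])
    T=np.linalg.inv(r['cam_to_world']);C=V@T[:3,:3].T+T[:3,3]
    uv=C[:,:2]/C[:,2:]*[r['fx'],r['fy']]+[r['cx'],r['cy']]
    return uv
def fit(r,mask,poly,z0,z1,init,yaws=(0,)):
    ys,xs=np.nonzero(mask);u0,v0,u1,v1=xs.min()-8,ys.min()-8,xs.max()+9,ys.max()+9
    u0=max(u0,0);v0=max(v0,0)
    M=mask[v0:v1,u0:u1].astype(np.float32)
    M=cv2.resize(M,None,fx=K,fy=K,interpolation=cv2.INTER_LINEAR)>.5
    def cost(p):
        uv=((render(r,poly,z0,z1,p)-[u0,v0]+.5)*K-.5).astype(np.float32)
        h=cv2.convexHull(uv);I=np.zeros(M.shape,np.uint8)
        cv2.fillConvexPoly(I,np.round(h*16).astype(np.int32),1,shift=4)
        return (M!=(I>0)).sum()/M.sum()
    best=None
    for y in yaws:
        p0=np.array([*init[:2],init[2]+y])
        for _ in range(2):
            S=np.vstack([p0,p0+[.006,0,0],p0+[0,.006,0],p0+[0,0,.12]])
            o=minimize(cost,p0,method='Nelder-Mead',options=dict(initial_simplex=S,xatol=1e-4,fatol=1e-4));p0=o.x
        if best is None or o.fun<best.fun: best=o
    return best.x,best.fun
def comp(r,xy,zmin,R=.06):
    P=cloud(r);m=(P[...,2]>zmin)&(np.hypot(P[...,0]-xy[0],P[...,1]-xy[1])<R)
    k,l,s,c=cv2.connectedComponentsWithStats(m.astype(np.uint8));i=1+s[1:,4].argmax();return l==i
E
cat > f.py <<'E'
from h import *
for n in ['top','scene']:
    r=pickle.load(open(n+'0.pkl','rb'))
    for nm,mod,xy,R,y0 in [('green','pack',(.427,-.206),.07,0),('blue','pack',(.639,-.147),.07,0),('tray','tray',(.542,-.395),.08,63-90),('elim','elim',(.464,.009),.07,6),('basin','basin',(.555,.408),.13,-16)]:
        z0=.008;m=comp(r,xy,z0,R);poly,h=MOD[mod]
        ys=np.radians(np.arange(0,360,45)) if mod=='pack' else (0,)
        p,f=fit(r,m,poly,z0,h,(*xy,np.radians(y0)),ys)
        print(n,nm,(p[:2]*1000).round(1),'yaw',np.degrees(p[2]).round(1)%360,'cost',round(f,3))
E
python3 f.py
```

```text
top green [ 427.8 -212.5] yaw 356.1 cost 0.048
top blue [ 638.3 -152.7] yaw 337.0 cost 0.273
top tray [ 541.3 -395.7] yaw 332.9 cost 0.026
top elim [463.1   9.7] yaw 6.1 cost 0.038
top basin [553.4 408.2] yaw 344.6 cost 0.042
scene green [ 428.8 -210.8] yaw 355.8 cost 0.041
scene blue [ 639.8 -150.5] yaw 337.1 cost 0.043
scene tray [ 542.2 -393.5] yaw 332.8 cost 0.034
scene elim [463.8  12.5] yaw 6.7 cost 0.043
scene basin [558.3 410.5] yaw 344.0 cost 0.06
```

```bash
cat > go.py <<'E'
import sys,numpy as np
from scipy.spatial.transform import Rotation as Ro
from cell import manip
def go(x,y,z,jaw):
    o=manip.get_obs();R=Ro.from_euler('xyz',o['tcp_rot'],degrees=True).as_matrix();p=np.array(o['position'])
    d=R.T@(np.array([x,y,z])-p);zj=R[:,2];ja=np.degrees(np.arctan2(zj[1],zj[0]))
    sg=-np.sign(R[2,0])  # tool x down -> +1
    dj=(jaw-ja+180)%360-180
    alt=dj-np.sign(dj)*180
    az=np.degrees(np.arctan2(y,x)-np.arctan2(p[1],p[0]))
    print('t',round(o['time_s'],2),'pos',p.round(4),'jaw',round(ja,1),'q',np.round(o['qpos'],0),'w',round(o['gripper_width'],4),'F',np.round(o['ft_force'],1),'down',R[:,0].round(3))
    print('tool shift mm',(d*1000).round(1),'turn(tool x) same',round(-dj,1),'opposite',round(-alt,1),'az change',round(az,1))
if __name__=='__main__': go(*map(float,sys.argv[1:5]))
E
python3 go.py .428 -.211 .2 -4
```

```text
t 0.15 pos [ 0.1718 -0.6264  0.2306] jaw -74.7 q [71. 31. -0. 88.  0. 61. -4.] w 0.0858 F [-0.5 -0.5 -0. ] down [-0.     0.001 -1.   ]
tool shift mm [  31.   356.9 -332.8] turn(tool x) same -70.7 opposite 109.3 az change 48.4
```

Call:
{"api": "arm_command", "payload": {"rows": [[[-1,0,0.0297,-0.0277,0],[-1,0,0.0297,-0.0277,0],[-1,0,0.0297,-0.0277,0],[-1,0,0.0297,-0.0277,0],[-1,0,0.0297,-0.0277,0],[-1,0,0.0297,-0.0277,0],[-1,0,0.0297,-0.0277,0],[-1,0,0.0297,-0.0277,0],[-1,0,0.0297,-0.0277,0],[-1,0,0.0297,-0.0277,0],[-1,0,0.0297,-0.0277,0],[-1,0,0.0297,-0.0277,0]]], "grip_force": 60}}

```text
time_s: 1.15
position: [0.4282, -0.2101, 0.2314]
tcp_rot: [4.5, 90.0, -70.2]
ft_force: [1.2, 0.8, -0.3]
gripper_width: 0.085
```

Call:
{"api": "arm_command", "payload": {"rows": [[[-1,0.003,0,0,-7.07],[-1,0.003,0,0,-7.07],[-1,0.003,0,0,-7.07],[-1,0.003,0,0,-7.07],[-1,0.003,0,0,-7.07],[-1,0.003,0,0,-7.07],[-1,0.003,0,0,-7.07],[-1,0.003,0,0,-7.07],[-1,0.003,0,0,-7.07],[-1,0.003,0,0,-7.07],[-1,0,0,0,0],[-1,0,0,0,0]]]}}

```text
time_s: 2.15
position: [0.4274, -0.212, 0.2011]
tcp_rot: [144.5, 90.0, 140.3]
ft_force: [0.2, 0.7, -0.1]
gripper_width: 0.0855
```

```bash
cat > look.py <<'E'
import sys
from h import *
from cell import eyes
tag,cam=sys.argv[1],sys.argv[2]
r=eyes.read_camera(cam);pickle.dump(r,open(f'{tag}.pkl','wb'))
cv2.imwrite(f'pics/{tag}.png',cv2.resize(r['pixels'][:,:,::-1],(640,480)))
if len(sys.argv)>3:
    mod=sys.argv[3];x,y,yaw=map(float,sys.argv[4:7]);zb=float(sys.argv[7]) if len(sys.argv)>7 else 0
    poly,h=MOD[mod];z0=zb+.01
    R=.13 if mod=='basin' else .075
    P=cloud(r);print('table z',np.nanmedian(P[...,2][np.abs(P[...,2])<.02]).round(4))
    m=comp(r,(x,y),z0,R);p,f=fit(r,m,poly,z0,zb+h,(x,y,np.radians(yaw)))
    print('fit',(p[:2]*1000).round(1),'yaw',np.degrees(p[2]).round(1),'cost',round(f,3),'px',m.sum(),'ztop',np.percentile(P[m][:,2],90).round(4))
    uv=render(r,poly,z0,zb+h,p)*1.25
    I=cv2.imread(f'pics/{tag}.png');cv2.polylines(I,[cv2.convexHull(uv.astype(np.int32))],True,(255,0,255),1);cv2.imwrite(f'pics/{tag}.png',I)
E
python3 look.py w1 wrist pack .428 -.211 -4; python3 go.py .428 -.211 .2 -4
```

```text
table z 0.0026
fit [ 428. -211.] yaw -4.0 cost 1.0 px 37489 ztop 0.2932
t 2.2 pos [ 0.4276 -0.212   0.2013] jaw -4.2 q [ 42.  18. -25. 114.  10.  50.   8.] w 0.0852 F [-0.1 -0.3 -0.4] down [-0.  0. -1.]
tool shift mm [1.3 1.  0.3] turn(tool x) same -0.2 opposite 179.8 az change 0.1
```

View pics/w1.png

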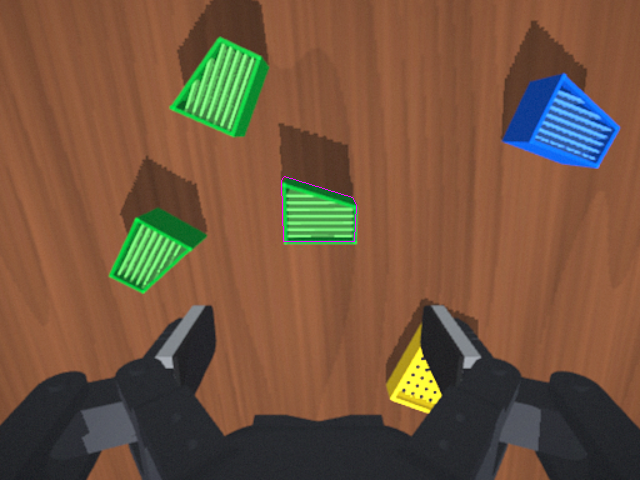

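```bash
sed -i 's/def comp(r,xy,zmin,R=.06):/def comp(r,xy,zmin,R=.06,zmax=.12):/; s/m=(P\[...,2\]>zmin)&(np.hypot/m=(P[...,2]>zmin)\&(P[...,2]<zmax)\&(np.hypot/' h.py; sed -i 's/comp(r,(x,y),z0,R)/comp(r,(x,y),z0,R,zb+h+.015)/' look.py
python3 look.py w2 wrist pack .428 -.211 -4; python3 go.py .428 -.211 .012 -4
```

```text
table z 0.0026
fit [ 429. -213.] yaw -4.1 cost 0.026 px 2636 ztop 0.0476
t 2.25 pos [ 0.4277 -0.212   0.2014] jaw -4.2 q [ 42.  18. -25. 114.  10.  50.   8.] w 0.0855 F [-0.6 -0.   0.3] down [ 0. -0. -1.]
tool shift mm [189.4   1.    0.2] turn(tool x) same -0.2 opposite 179.8 az change 0.1
```

View pics/w2.png

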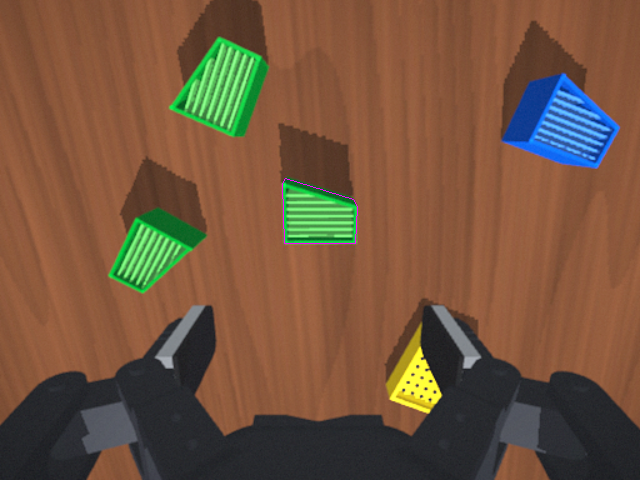

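Call:
{"api": "arm_command", "payload": {"rows": [[[-1,0.035,0,0,0],[-1,0.035,0,0,0],[-1,0.035,0,0,0],[-1,0.035,0,0,0],[-1,0.025,0,0,0],[-1,0.015,0,0,0],[-1,0.009,0,0,0],[-1,0,0,0,0],[1,0,0,0,0],[1,0,0,0,0],[1,0,0,0,0],[1,0,0,0,0],[1,0,0,0,0],[1,0,0,0,0]]]}}

```text
time_s: 3.42
position: [0.4288, -0.2124, 0.0137]
tcp_rot: [-23.4, 89.9, -27.3]
ft_force: [-0.2, 0.4, 7.4]
gripper_width: 0.0631
```

Call:
{"api": "arm_command", "payload": {"rows": [[[1,-0.01,0,0,0],[1,-0.02,0,0,0],[1,-0.03,0,0,0],[1,-0.03,0,0,0],[1,-0.03,0,0,0],[1,-0.03,0,0,0],[1,-0.03,0,0,0],[1,0,0,0,0]]]}}

```text
time_s: 4.08
position: [0.4308, -0.2133, 0.1985]
tcp_rot: [-24.7, 89.4, -28.7]
ft_force: [1.8, -0.3, -1.6]
gripper_width: 0.0632
```

```bash
python3 look.py w3 wrist; python3 look.py t3 top; python3 go.py .547 .382 .192 -15.6
```

```text
t 4.18 pos [ 0.4282 -0.2125  0.1939] jaw -4.0 q [ 42.  19. -25. 115.  11.  49.   7.] w 0.063 F [-0.2 -0.4 -1.1] down [ 0.003 -0.002 -1.   ]
tool shift mm [  1.  601.3  77.2] turn(tool x) same 11.6 opposite -168.4 az change 61.3
```

View pics/w3.png

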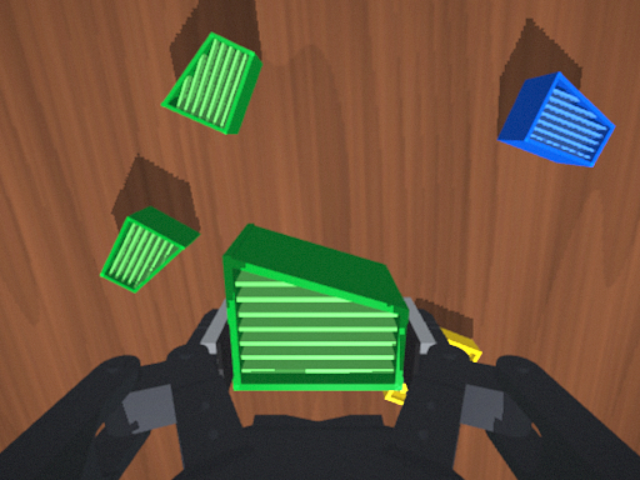

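Call:
{"api": "arm_command", "payload": {"rows": [[[1,0,0.015,0.002,0],[1,0,0.025,0.004,0],[1,0,0.038,0.005,0.97],[1,0,0.038,0.005,0.97],[1,0,0.038,0.005,0.97],[1,0,0.038,0.006,0.97],[1,0,0.038,0.006,0.97],[1,0,0.038,0.006,0.97],[1,0,0.038,0.006,0.97],[1,0,0.038,0.007,0.97],[1,0,0.038,0.007,0.97],[1,0,0.038,0.007,0.97],[1,0,0.038,0.007,0.97],[1,0,0.025,0.005,0.93],[1,0,0.015,0.003,0],[1,0,0,0,0],[1,0,0,0,0]]]}}

```text
time_s: 5.6
position: [0.5832, 0.2659, 0.1905]
tcp_rot: [-140.4, 89.8, -155.9]
ft_force: [0.2, -1.1, -1.9]
gripper_width: 0.063
```

```bash
python3 look.py w4 wrist basin .555 .409 -15.6; python3 go.py .547 .382 .048 -15.6
```

```text
table z 0.0026
fit [556.5 408.6] yaw -15.6 cost 0.038 px 16099 ztop 0.0378
t 5.65 pos [0.5834 0.2646 0.1908] jaw -15.6 q [-10.  35. -28.  90.  18.  59. -58.] w 0.0632 F [ 0.4 -0.7 -1.3] down [-0.003 -0.002 -1.   ]
tool shift mm [142.6 103.7 -66.3] turn(tool x) same 0.0 opposite -180.0 az change 10.5
```

View pics/w4.png

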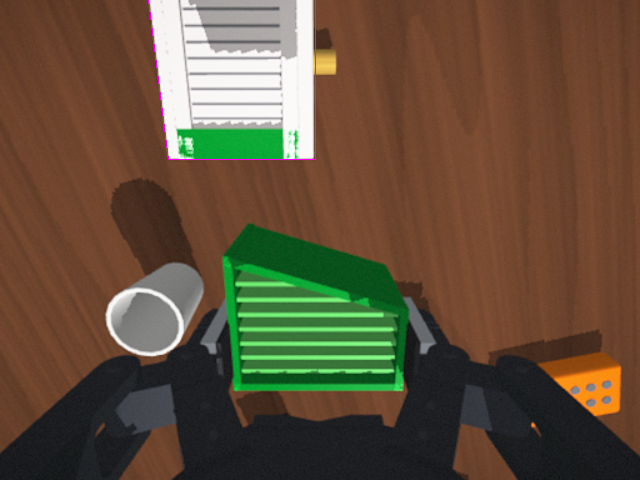

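```bash
python3 go.py .5485 .3817 .100 -15.6
```

```text
t 5.65 pos [0.5834 0.2646 0.1908] jaw -15.6 q [-10.  35. -28.  90.  18.  59. -58.] w 0.0632 F [ 0.4 -0.7 -1.3] down [-0.003 -0.002 -1.   ]
tool shift mm [ 90.6 103.7 -64.9] turn(tool x) same 0.0 opposite -180.0 az change 10.4
```

Call:
{"api": "arm_command", "payload": {"rows": [[[1,0,0.015,-0.01,0],[1,0,0.03,-0.018,0],[1,0,0.03,-0.018,0],[1,0,0.0187,-0.0119,0],[1,0.02,0.01,-0.007,0],[1,0.03,0,0,0],[1,0.03,0,0,0],[1,0.01,0,0,0],[1,0,0,0,0],[1,0,0,0,0]]]}}

```text
time_s: 6.48
position: [0.5502, 0.382, 0.1027]
tcp_rot: [-94.0, 90.0, -109.7]
ft_force: [0.6, -0.4, -1.1]
gripper_width: 0.0628
```

```bash
python3 look.py w5 wrist; python3 look.py s5 scene;  python3 go.py .5485 .3817 .0445 -15.6
```

```text
t 6.58 pos [0.5511 0.3835 0.1044] jaw -15.6 q [-22.  44. -26.  89.  22.  53. -70.] w 0.063 F [ 0.3 -0.5  0. ] down [ 0.002  0.002 -1.   ]
tool shift mm [59.9 -2.6 -2.1] turn(tool x) same -0.0 opposite 180.0 az change -0.0
```

View pics/w5.png

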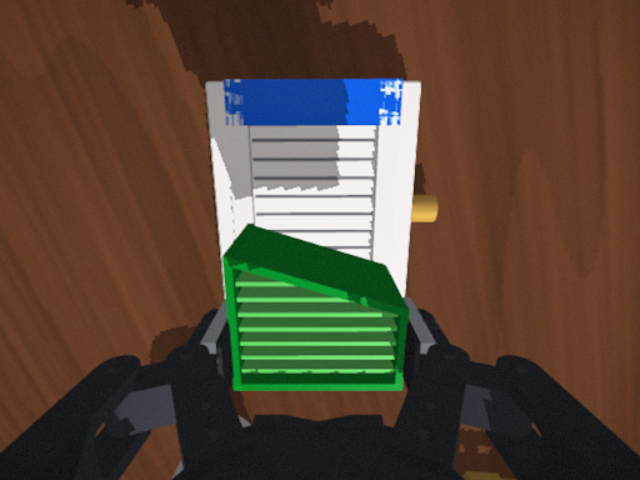

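Call:
{"api": "arm_command", "payload": {"rows": [[[1,0.01,-0.0026,-0.0021,0],[1,0.02,0,0,0],[1,0.015,0,0,0],[1,0.008,0,0,0],[1,0.003,0,0,0],[1,0,0,0,0],[1,0,0,0,0],[1,0,0,0,0]]]}}

```text
time_s: 7.25
position: [0.5476, 0.3819, 0.0472]
tcp_rot: [57.4, 89.9, 41.9]
ft_force: [-0.2, 0.2, -1.3]
gripper_width: 0.0628
```

```bash
python3 look.py w6 wrist; python3 look.py s6 scene;  python3 go.py .5485 .3817 .0445 -15.6; python3 go.py .5485 .3817 .0445 -15.6
python3 - <<'E'
import pickle,cv2
r=pickle.load(open('s6.pkl','rb'));cv2.imwrite('pics/s6c.png',cv2.resize(r['pixels'][60:180,310:420,::-1],(660,720)[0:2] if 0 else (550,600),interpolation=cv2.INTER_CUBIC))
E
```

```text
t 7.35 pos [0.5475 0.3817 0.0471] jaw -15.6 q [-23.  48. -24.  90.  24.  48. -72.] w 0.0635 F [ 0.4 -0.1 -1.4] down [ 0.001  0.001 -1.   ]
tool shift mm [2.6 0.3 1. ] turn(tool x) same 0.0 opposite -180.0 az change -0.0
t 7.35 pos [0.5475 0.3817 0.0471] jaw -15.6 q [-23.  48. -24.  90.  24.  48. -72.] w 0.0635 F [ 0.4 -0.1 -1.4] down [ 0.001  0.001 -1.   ]
tool shift mm [2.6 0.3 1. ] turn(tool x) same 0.0 opposite -180.0 az change -0.0
```

View pics/w6.png

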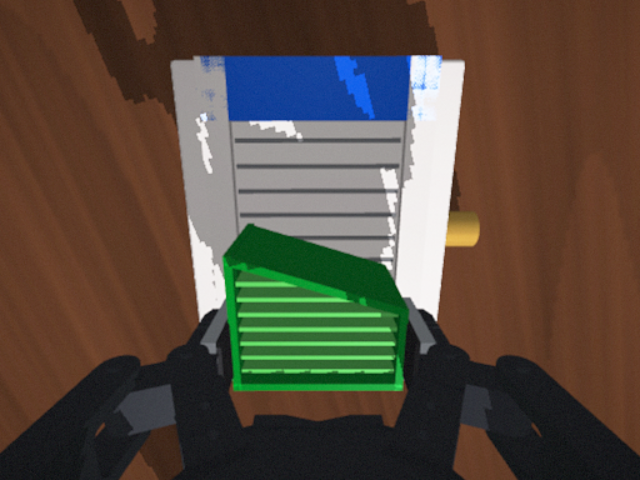

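View pics/s6c.png

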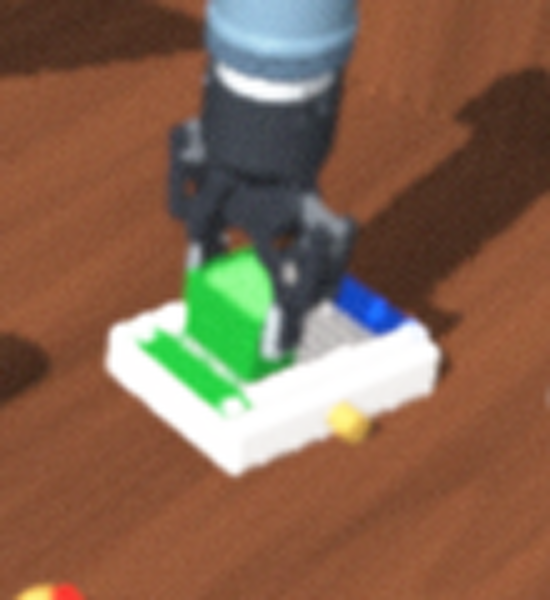

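Call:
{"api": "arm_command", "payload": {"rows": [[[1,0.002,0,0.0005,0],[1,0.0015,0,0,0],[1,0,0,0,0],[1,0,0,0,0],[-1,0,0,0,0],[-1,0,0,0,0],[-1,0,0,0,0],[-1,0,0,0,0],[-1,0,0,0,0],[-1,-0.01,0,0,0],[-1,-0.025,0,0,0],[-1,-0.035,0,0,0],[-1,-0.035,0,0,0],[-1,-0.035,0,0,0],[-1,0,0,0,0],[-1,0,0,0,0]]]}}

```text
time_s: 8.68
position: [0.5488, 0.3824, 0.1863]
tcp_rot: [51.8, 89.7, 36.2]
ft_force: [0.2, -0.3, -0.8]
gripper_width: 0.0854
```

```bash
python3 look.py w7 wrist pack .5485 .3817 -15.6 .03; python3 look.py b7 wrist basin .5555 .4085 -15.6;  python3 look.py t7 top pack .5485 .3817 -15.6 .03; python3 go.py .639 -.1515 .19 -23
```

```text
table z 0.0026
fit [547.4 380.9] yaw -15.6 cost 0.017 px 3559 ztop 0.0775
table z 0.0026
fit [555.6 409.1] yaw -15.6 cost 0.308 px 13750 ztop 0.0381
table z -0.0002
fit [546.5 380.5] yaw -16.1 cost 0.039 px 760 ztop 0.0742
t 8.83 pos [0.5469 0.3805 0.1817] jaw -15.6 q [-20.  38. -28.  86.  19.  60. -68.] w 0.0853 F [-0.9  0.3 -0.1] down [-0.002 -0.001 -1.   ]
tool shift mm [  -7.6 -487.8  231.3] turn(tool x) same 7.4 opposite -172.6 az change -48.2
```

View pics/w7.png

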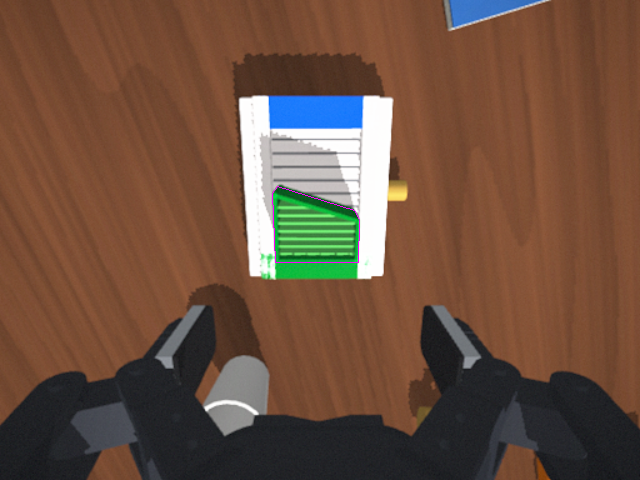

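Call:
{"api": "arm_command", "payload": {"rows": [[[-1,0,-0.0348,0.0165,0],[-1,0,-0.0348,0.0165,0],[-1,0,-0.0348,0.0165,0],[-1,0,-0.0348,0.0165,0],[-1,0,-0.0348,0.0165,0],[-1,0,-0.0348,0.0165,0],[-1,0,-0.0348,0.0165,0],[-1,0,-0.0348,0.0165,0],[-1,0,-0.0348,0.0165,0],[-1,0,-0.0348,0.0165,0],[-1,0,-0.0348,0.0165,0],[-1,0,-0.0348,0.0165,0],[-1,0,-0.0348,0.0165,0],[-1,0,-0.0348,0.0165,0],[-1,0,0,0,3.7],[-1,0,0,0,3.7],[-1,0,0,0,0],[-1,0,0,0,0]]]}}

```text
time_s: 10.33
position: [0.6387, -0.1496, 0.1816]
tcp_rot: [-173.1, 89.9, 164.1]
ft_force: [-1.1, -0.0, 0.2]
gripper_width: 0.0855
```

```bash
python3 look.py w8 wrist pack .639 -.1515 -23;  python3 go.py .639 -.1515 .013 -23
```

```text
table z 0.0026
fit [ 639.1 -152.9] yaw -22.8 cost 0.02 px 2981 ztop 0.0476
t 10.38 pos [ 0.6389 -0.1493  0.1819] jaw -22.8 q [ 25.  36. -23.  88.  16.  59. -25.] w 0.0852 F [-0.   1.  -0.3] down [-0.002  0.001 -1.   ]
tool shift mm [168.9  -1.9   1.3] turn(tool x) same 0.2 opposite -179.8 az change -0.2
```

View pics/w8.png

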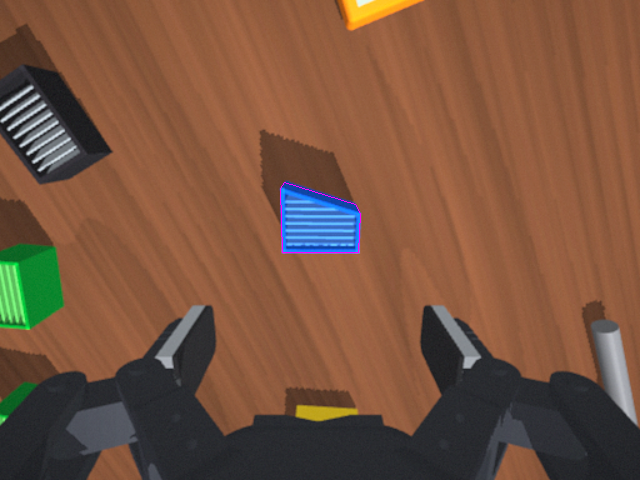

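Call:
{"api": "arm_command", "payload": {"rows": [[[-1,0.03,-0.003,0.0014,0],[-1,0.035,0,0,0],[-1,0.035,0,0,0],[-1,0.03,0,0,0],[-1,0.02,0,0,0],[-1,0.012,0,0,0],[-1,0.006,0,0,0],[-1,0,0,0,0],[-1,0,0,0,0],[1,0,0,0,0],[1,0,0,0,0],[1,0,0,0,0],[1,0,0,0,0],[1,0,0,0,0],[1,0,0,0,0]]]}}

```text
time_s: 11.63
position: [0.6409, -0.1537, 0.0167]
tcp_rot: [10.1, 89.8, -12.9]
ft_force: [-0.6, -0.5, 7.1]
gripper_width: 0.0631
```

Call:
{"api": "arm_command", "payload": {"rows": [[[1,-0.01,0,0,0],[1,-0.02,0,0,0],[1,-0.03,0,0,0],[1,-0.03,0,0,0],[1,-0.03,0,0,0],[1,-0.03,0,0,0],[1,-0.03,0,0,0],[1,0,0,0,0]]]}}

```text
time_s: 12.3
position: [0.6432, -0.1538, 0.2026]
tcp_rot: [12.0, 89.4, -10.9]
ft_force: [1.4, -0.1, 0.1]
gripper_width: 0.0629
```

```bash
python3 look.py w9 wrist;  python3 go.py .5632 .4359 .19 164.4
```

```text
t 12.35 pos [ 0.6419 -0.1537  0.1995] jaw -23.0 q [ 25.  35. -23.  87.  15.  60. -25.] w 0.0628 F [-0.   1.  -1.4] down [ 0.007 -0.002 -1.   ]
tool shift mm [   8.   512.2 -302.5] turn(tool x) same 172.6 opposite -7.4 az change 51.2
```

View pics/w9.png

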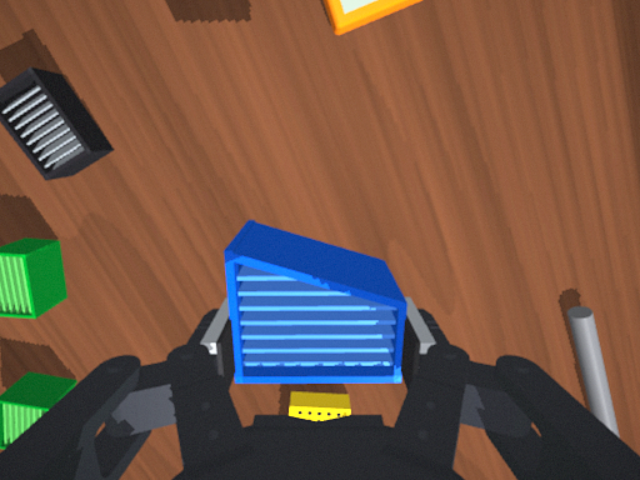

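Call:
{"api": "arm_command", "payload": {"rows": [[[1,0,0.015,-0.009,0],[1,0,0.025,-0.0148,0],[1,0,0.035,-0.0207,0],[1,0,0.035,-0.0207,0],[1,0,0.035,-0.0207,0],[1,0,0.035,-0.0207,0],[1,0,0.035,-0.0207,0],[1,0,0.035,-0.0207,0],[1,0,0.035,-0.0207,0],[1,0,0.035,-0.0207,0],[1,0,0.035,-0.0207,0],[1,0,0.035,-0.0207,0],[1,0,0.035,-0.0207,0],[1,0,0.035,-0.0207,0],[1,0,0.03,-0.0177,0],[1,0,0.022,-0.0129,0],[1,0,0,0,-3.4],[1,0,0,0,-7],[1,0,0,0,-7],[1,0,0,0,-7]]]}}

```text
time_s: 14.02
position: [0.5596, 0.4356, 0.1935]
tcp_rot: [-130.7, 89.9, -128.8]
ft_force: [-0.1, -0.2, -1.0]
gripper_width: 0.0632
```

Call:
{"api": "arm_command", "payload": {"rows": [[[1,0,0,0,-7],[1,0,0,0,-7],[1,0,0,0,-7],[1,0,0,0,-7],[1,0,0,0,-7],[1,0,0,0,-7],[1,0,0,0,-7],[1,0,0,0,-7],[1,0,0,0,-7],[1,0,0,0,-7],[1,0,0,0,-7],[1,0,0,0,-7],[1,0,0,0,-7],[1,0,0,0,-7],[1,0,0,0,-7],[1,0,0,0,-7],[1,0,0,0,-7],[1,0,0,0,-7],[1,0,0,0,-7],[1,0,0,0,-7]]]}}

```text
time_s: 15.68
position: [0.5599, 0.4354, 0.1937]
tcp_rot: [92.0, 89.9, -126.2]
ft_force: [0.5, -0.7, -0.2]
gripper_width: 0.0632
```

Call:
{"api": "arm_command", "payload": {"rows": [[[1,0,0,0,-7],[1,0,0,0,-7],[1,0,0,0,-5],[1,0,0,0,-4],[1,0,0,0,0],[1,0,0,0,0]]]}}

```text
time_s: 16.18
position: [0.56, 0.4356, 0.1939]
tcp_rot: [57.1, 89.9, -138.6]
ft_force: [-0.4, -0.4, -0.8]
gripper_width: 0.0632
```

```bash
python3 look.py w10 wrist;  python3 go.py .5632 .4359 .1 164.4
```

```text
t 16.23 pos [0.5601 0.4357 0.1941] jaw 164.3 q [ -8.  54. -63.  77.  48.  77.  93.] w 0.063 F [-0.6 -0.1 -1.2] down [-0.001 -0.001 -1.   ]
tool shift mm [94.1 -1.1 -3. ] turn(tool x) same -0.1 opposite 179.9 az change -0.1
```

View pics/w10.png

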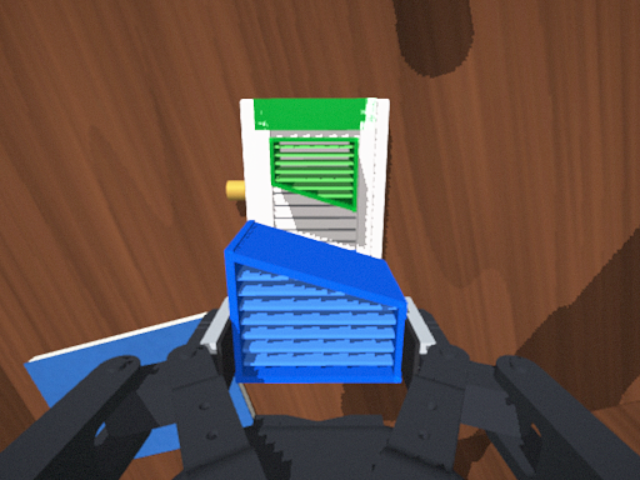

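Call:
{"api": "arm_command", "payload": {"rows": [[[1,0.015,-0.0011,-0.003,0],[1,0.02,0,0,0],[1,0.015,0,0,0],[1,0,0,0,0],[1,0,0,0,0]]]}}

```text
time_s: 16.65
position: [0.5631, 0.4357, 0.1432]
tcp_rot: [58.6, 89.9, -137.0]
ft_force: [-0.3, 0.8, -0.2]
gripper_width: 0.0628
```

```bash
python3 look.py w11 wrist pack .5472 .3807 -15.6 .03; python3 go.py .5632 .4359 .1 164.4
```

```text
table z 0.0025
fit [547.2 382.8] yaw -15.6 cost 0.168 px 4533 ztop 0.0776
t 16.7 pos [0.5634 0.4365 0.1447] jaw 164.4 q [ -8.  57. -61.  79.  50.  73.  92.] w 0.0628 F [-0.2  0.6 -0.3] down [-0.001  0.    -1.   ]
tool shift mm [44.7  0.6  0. ] turn(tool x) same 0.0 opposite -180.0 az change -0.0
```

View pics/w11.png

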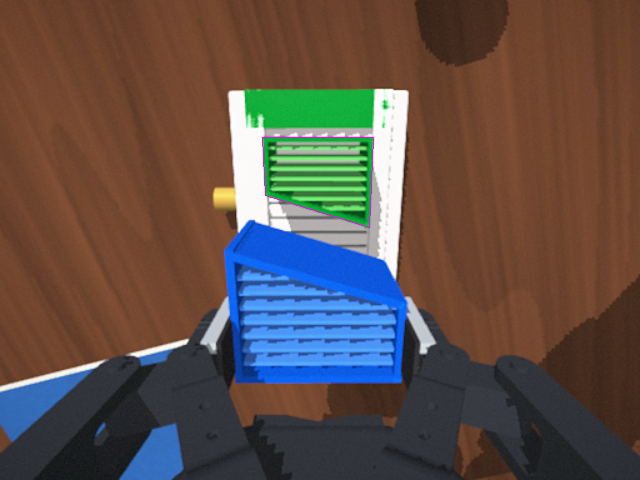

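Call:
{"api": "arm_command", "payload": {"rows": [[[1,0.015,0,0,0],[1,0.025,0,0,0],[1,0.025,0,0,0],[1,0.015,0,0,0],[1,0.008,0,0,0],[1,0.004,0,0,0],[1,0,0,0,0],[1,0,0,0,0]]]}}

```text
time_s: 17.37
position: [0.564, 0.4371, 0.054]
tcp_rot: [-106.2, 89.9, 58.2]
ft_force: [-0.7, 0.1, -0.6]
gripper_width: 0.0632
```

```bash
python3 look.py w12 wrist; python3 look.py s12 scene; python3 go.py .5632 .4359 .0465 164.4
python3 - <<'E'
import pickle,cv2
r=pickle.load(open('s12.pkl','rb'));cv2.imwrite('pics/s12c.png',cv2.resize(r['pixels'][60:180,310:420,::-1],(550,600),interpolation=cv2.INTER_CUBIC))
E
```

```text
t 17.47 pos [0.5641 0.4371 0.0543] jaw 164.4 q [-10.  63. -58.  81.  55.  67.  90.] w 0.0628 F [ 0.1  0.1 -0.3] down [ 0.001  0.002 -1.   ]
tool shift mm [7.8 1.4 0.6] turn(tool x) same 0.0 opposite -180.0 az change -0.0
```

View pics/w12.png

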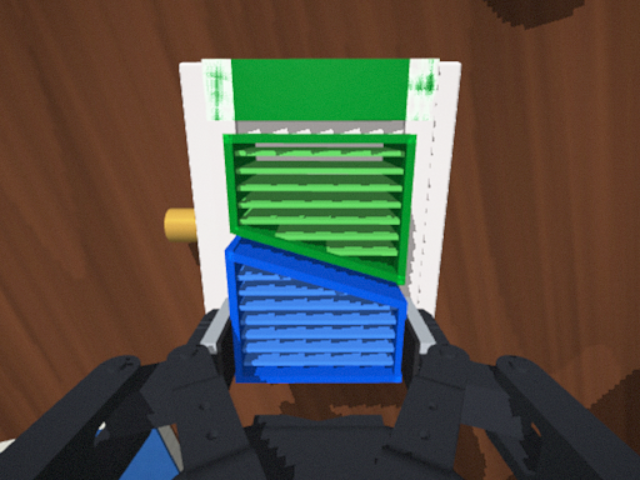

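View pics/s12c.png

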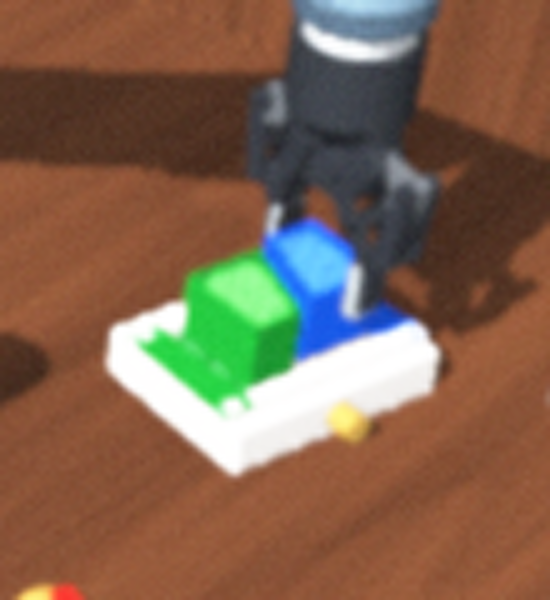

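Call:
{"api": "arm_command", "payload": {"rows": [[[1,0.003,0,0,0],[1,0.0025,0,0,0],[1,0.001,0,0,0],[1,0,0,0,0],[1,0,0,0,0]]]}}

```text
time_s: 17.88
position: [0.5638, 0.4364, 0.0468]
tcp_rot: [-144.7, 90.0, 19.8]
ft_force: [-0.3, -1.2, 4.4]
gripper_width: 0.0628
```

Contact at 4.4 N; release.

Call:
{"api": "arm_command", "payload": {"rows": [[[-1,0,0,0,0],[-1,0,0,0,0],[-1,0,0,0,0],[-1,0,0,0,0],[-1,0,0,0,0],[-1,-0.01,0,0,0],[-1,-0.025,0,0,0],[-1,-0.035,0,0,0],[-1,-0.035,0,0,0],[-1,-0.035,0,0,0],[-1,0,0,0,0],[-1,0,0,0,0]]]}}

```text
time_s: 18.88
position: [0.5642, 0.4377, 0.1898]
tcp_rot: [-119.4, 89.7, 45.1]
ft_force: [-0.3, -0.4, -0.4]
gripper_width: 0.0858
```

```bash
cat > packs.py <<'E'
import sys
from h import *
from cell import eyes
tag=sys.argv[1]
for cam in ['wrist','top','scene']:
    r=eyes.read_camera(cam);pickle.dump(r,open(f'{tag}{cam}.pkl','wb'))
    if cam=='wrist':cv2.imwrite(f'pics/{tag}.png',cv2.resize(r['pixels'][:,:,::-1],(640,480)))
    P=cloud(r)
    b=np.array([.5557,.4089]);th=np.radians(-15.6);R=np.array([[np.cos(th),-np.sin(th)],[np.sin(th),np.cos(th)]])
    for c,s,y in (('green',-1,-15.6),('blue',1,164.4)):
        xy=b+R@[0,s*.028]
        m=cmask(r,c)&(P[...,2]>.045)&(P[...,2]<.09)&(np.hypot(P[...,0]-xy[0],P[...,1]-xy[1])<.07)
        if m.sum()<100: continue
        p,f=fit(r,m,PK,.045,.075,(*xy,np.radians(y)))
        print(cam,c,'world',(p[:2]*1000).round(1),'in basin',(R.T@(p[:2]-b)*1000).round(1),'yaw rel',round(np.degrees(p[2])+15.6,1),'cost',round(f,3),'ztop',np.percentile(P[m][:,2],[5,50,95]).round(4))
E
python3 packs.py w13; python3 go.py .5415 -.395 .19 152.9
```

```text
wrist green world [547.4 382.3] in basin [ -0.9 -27.9] yaw rel 0.0 cost 0.454 ztop [0.0495 0.0735 0.0781]
wrist blue world [562.7 436.5] in basin [-0.7 28.5] yaw rel 181.2 cost 0.049 ztop [0.0594 0.0728 0.0779]
scene green world [546.3 382.7] in basin [ -2.  -27.8] yaw rel -3.3 cost 0.1 ztop [0.0493 0.0707 0.0773]
scene blue world [563.1 438. ] in basin [-0.7 30.1] yaw rel 178.5 cost 0.285 ztop [0.0488 0.0722 0.0778]
t 19.03 pos [0.5633 0.4356 0.1852] jaw 164.5 q [ -8.  55. -63.  77.  48.  77.  93.] w 0.0856 F [-0.4 -0.6 -1. ] down [-0.001 -0.002 -1.   ]
tool shift mm [  -3.5  806.1 -201.6] turn(tool x) same 11.6 opposite -168.4 az change -73.8
```

View pics/w13.png

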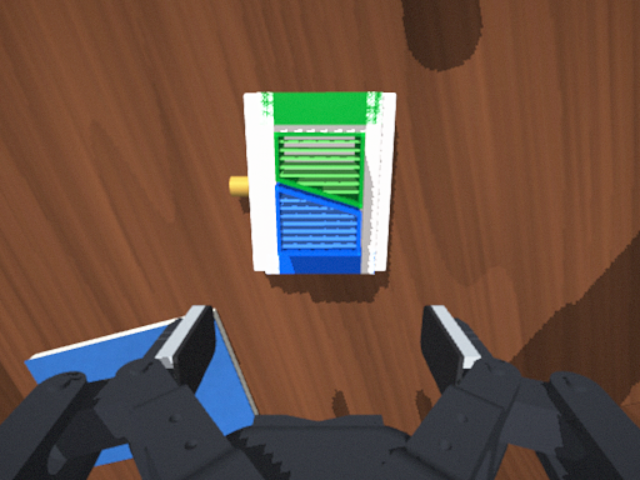

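Call:
{"api": "arm_command", "payload": {"rows": [[[-1,0,0,0,7.1],[-1,0,0,0,7.1],[-1,0,0,0,7.1],[-1,0,0,0,7.1],[-1,0,0,0,7.1],[-1,0,0,0,7.1],[-1,0,0,0,7.1],[-1,0,0,0,7.1],[-1,0,0,0,7.1],[-1,0,0,0,7.1],[-1,0,0,0,7.1],[-1,0,0,0,7.1],[-1,0,0,0,7.1],[-1,0,0,0,7.1],[-1,0,0,0,7.1],[-1,0,0,0,7.1],[-1,0,0,0,7.1],[-1,0,0,0,7.1],[-1,0,0,0,7.1],[-1,0,0,0,7.1]]]}}

```text
time_s: 20.7
position: [0.563, 0.4356, 0.1845]
tcp_rot: [-161.0, 89.8, -138.9]
ft_force: [0.4, 0.1, -0.8]
gripper_width: 0.0856
```

Call:
{"api": "arm_command", "payload": {"rows": [[[-1,0,0,0,7.1],[-1,0,0,0,7.1],[-1,0,0,0,7.1],[-1,0,0,0,7.1],[-1,0,0,0,7.1],[-1,0,0,0,7.1],[-1,0,0,0,7.1],[-1,0,0,0,0]]]}}

```text
time_s: 21.37
position: [0.5629, 0.4358, 0.1848]
tcp_rot: [-101.4, 89.9, -128.9]
ft_force: [0.1, -0.9, 0.1]
gripper_width: 0.0854
```

```bash
python3 packs.py w14; python3 go.py .5415 -.395 .19 -27
```

```text
wrist green world [546.2 377. ] in basin [ -0.6 -33.2] yaw rel 1.8 cost 0.193 ztop [0.0666 0.0738 0.0781]
wrist blue world [562.3 434.1] in basin [-0.4 26. ] yaw rel 180.4 cost 0.021 ztop [0.0576 0.0724 0.078 ]
top green world [547.7 380.5] in basin [ -0.1 -29.5] yaw rel -0.6 cost 0.148 ztop [0.0514 0.0694 0.0752]
top blue world [562.9 438. ] in basin [-0.9 30. ] yaw rel 179.5 cost 0.398 ztop [0.0642 0.0705 0.0753]
scene green world [546.5 382.4] in basin [ -1.7 -28. ] yaw rel -3.2 cost 0.104 ztop [0.0475 0.0707 0.0772]
scene blue world [563.5 437.8] in basin [-0.3 30. ] yaw rel 177.6 cost 0.27 ztop [0.0482 0.0722 0.0775]
t 21.52 pos [0.5632 0.436  0.1853] jaw -27.0 q [-26.  42. -25.  78.  19.  64. -81.] w 0.0856 F [0.5 0.5 0.4] down [-0.001 -0.001 -1.   ]
tool shift mm [  -3.7 -750.   358.4] turn(tool x) same -0.0 opposite 180.0 az change -73.9
```

Call:
{"api": "arm_command", "payload": {"rows": [[[-1,0,-0.0357,0.0171,0],[-1,0,-0.0357,0.0171,0],[-1,0,-0.0357,0.0171,0],[-1,0,-0.0357,0.0171,0],[-1,0,-0.0357,0.0171,0],[-1,0,-0.0357,0.0171,0],[-1,0,-0.0357,0.0171,0],[-1,0,-0.0357,0.0171,0],[-1,0,-0.0357,0.0171,0],[-1,0,-0.0357,0.0171,0],[-1,0,-0.0357,0.0171,0],[-1,0,-0.0357,0.0171,0],[-1,0,-0.0357,0.0171,0],[-1,0,-0.0357,0.0171,0],[-1,0,-0.0357,0.0171,0],[-1,0,-0.0357,0.0171,0],[-1,0,-0.0357,0.0171,0],[-1,0,-0.0357,0.0171,0],[-1,0,-0.0357,0.0171,0],[-1,0,-0.0357,0.0171,0]]]}}

```text
time_s: 23.18
position: [0.54, -0.357, 0.186]
tcp_rot: [163.2, 90.0, 136.1]
ft_force: [-0.2, -0.3, 0.4]
gripper_width: 0.0856
```

Call:
{"api": "arm_command", "payload": {"rows": [[[-1,0,-0.0357,0.0171,0],[-1,0,0,0,0],[-1,0,0,0,0],[-1,0,0,0,0]]]}}

```text
time_s: 23.52
position: [0.5394, -0.3939, 0.1857]
tcp_rot: [131.5, 89.9, 104.3]
ft_force: [-1.0, 0.9, 0.4]
gripper_width: 0.0852
```

```bash
python3 look.py w15 wrist tray .5415 -.395 -27; python3 go.py .5415 -.395 .005 -27
```

```text
table z 0.0026
fit [ 541.6 -395.6] yaw -27.1 cost 0.011 px 5032 ztop 0.0266
t 23.57 pos [ 0.5399 -0.3929  0.1859] jaw -27.1 q [ 45.  37. -20.  86.  13.  59.  -5.] w 0.0854 F [ 0.2  1.7 -0.2] down [-0.     0.002 -1.   ]
tool shift mm [180.9  -1.4   2.6] turn(tool x) same -0.1 opposite 179.9 az change -0.1
```

View pics/w15.png

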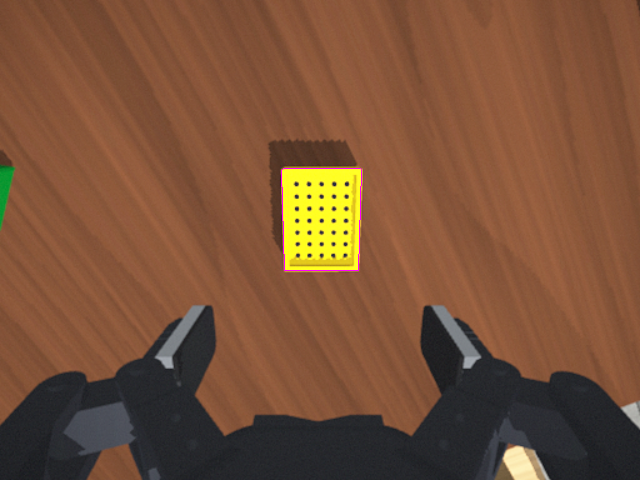

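Call:
{"api": "arm_command", "payload": {"rows": [[[-1,0.03,-0.0014,0.0026,0],[-1,0.035,0,0,0],[-1,0.035,0,0,0],[-1,0.035,0,0,0],[-1,0.022,0,0,0],[-1,0.014,0,0,0],[-1,0.008,0,0,0],[-1,0.003,0,0,0],[-1,0,0,0,0],[-1,0,0,0,0]]]}}

```text
time_s: 24.4
position: [0.5424, -0.3974, 0.0059]
tcp_rot: [-4.2, 89.9, -31.4]
ft_force: [0.1, 0.7, -0.7]
gripper_width: 0.0856
```

```bash
python3 look.py w16 wrist;python3 look.py s16 scene; python3 go.py .5415 -.395 .005 -27
python3 - <<'E'
import pickle,cv2
r=pickle.load(open('s16.pkl','rb'));cv2.imwrite('pics/s16c.png',cv2.resize(r['pixels'][210:330,90:200,::-1],(550,600),interpolation=cv2.INTER_CUBIC))
E
```

```text
t 24.5 pos [ 0.5422 -0.3977  0.006 ] jaw -27.3 q [ 43.  50. -16.  90.  18.  43.  -8.] w 0.0854 F [ 0.4 -0.5  0.4] down [ 0.002 -0.002 -1.   ]
tool shift mm [ 1.   2.  -1.9] turn(tool x) same -0.3 opposite 179.7 az change 0.1
```

View pics/w16.png

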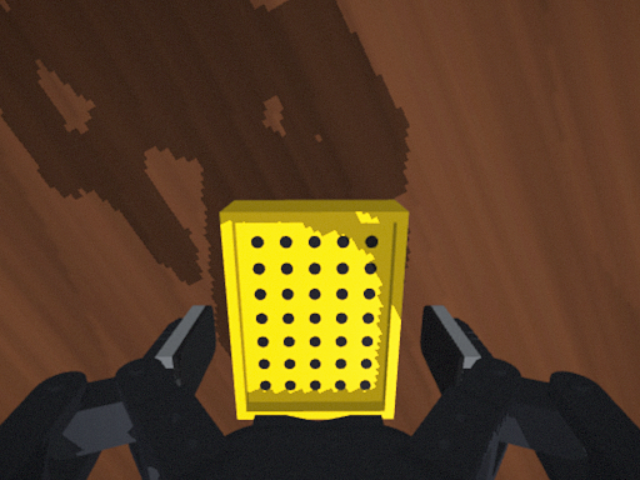

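View pics/s16c.png

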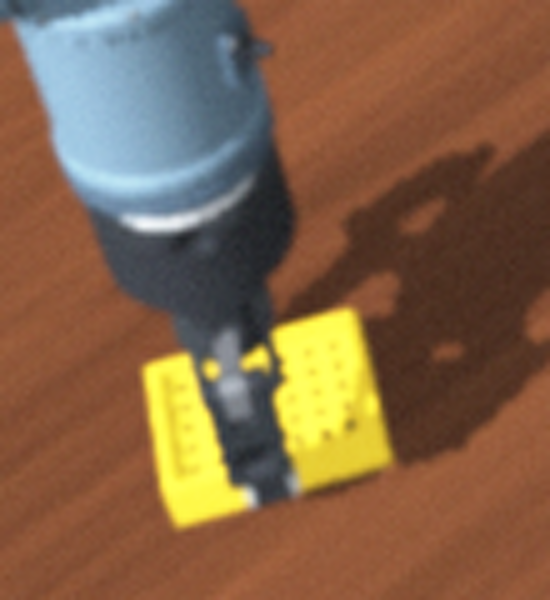

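Call:
{"api": "arm_command", "payload": {"rows": [[[-1,0.003,0.0025,-0.001,0],[-1,0,0,0,0],[1,0,0,0,0],[1,0,0,0,0],[1,0,0,0,0],[1,0,0,0,0],[1,0,0,0,0],[1,0,0,0,0]]]}}

```text
time_s: 25.17
position: [0.5418, -0.3945, 0.0019]
tcp_rot: [-4.6, 90.0, -31.8]
ft_force: [0.1, 0.9, 4.8]
gripper_width: 0.0665
```

Call:
{"api": "arm_command", "payload": {"rows": [[[1,-0.01,0,0,0],[1,-0.02,0,0,0],[1,-0.03,0,0,0],[1,-0.03,0,0,0],[1,-0.035,0,0,0],[1,-0.035,0,0,0],[1,-0.035,0,0,0],[1,-0.02,0,0,0],[1,0,0,0,0],[1,0,0,0,0]]]}}

```text
time_s: 26.0
position: [0.5416, -0.3946, 0.2174]
tcp_rot: [-15.5, 89.9, -42.8]
ft_force: [-1.2, 0.4, -2.6]
gripper_width: 0.0664
```

```bash
python3 look.py w17 wrist; python3 go.py .556 .4095 .2 -15.6
```

```text
t 26.05 pos [ 0.5406 -0.3941  0.2156] jaw -27.3 q [ 45.  35. -20.  85.  13.  63.  -4.] w 0.0665 F [-0.3 -0.3 -1.4] down [-0.001  0.001 -1.   ]
tool shift mm [  16.   721.4 -354.4] turn(tool x) same -11.7 opposite 168.3 az change 72.5
```

View pics/w17.png

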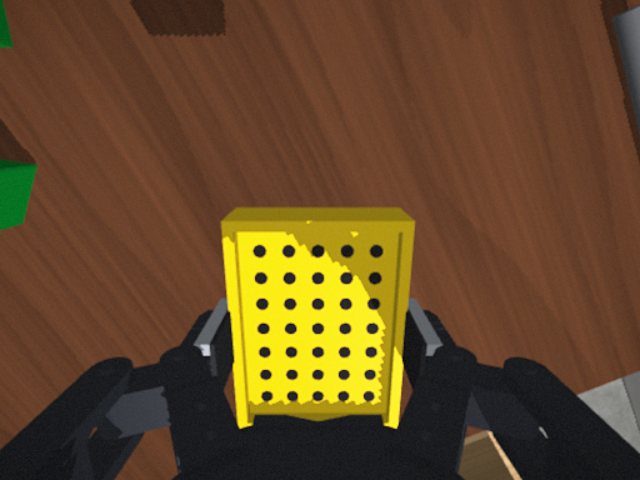

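Call:
{"api": "arm_command", "payload": {"rows": [[[1,0,0.015,-0.0074,0],[1,0,0.026,-0.0128,0],[1,0,0.036,-0.0177,0],[1,0,0.036,-0.0177,0],[1,0,0.036,-0.0177,0],[1,0,0.036,-0.0177,0],[1,0,0.036,-0.0177,0],[1,0,0.036,-0.0177,0],[1,0,0.036,-0.0177,0],[1,0,0.036,-0.0177,0],[1,0,0.036,-0.0177,0],[1,0,0.036,-0.0177,0],[1,0,0.036,-0.0177,0],[1,0,0.036,-0.0177,0],[1,0,0.036,-0.0177,0],[1,0,0.036,-0.0177,0],[1,0,0.036,-0.0177,0],[1,0,0.036,-0.0177,0],[1,0,0.036,-0.0177,0],[1,0,0.036,-0.0177,0]]]}}

```text
time_s: 27.72
position: [0.5544, 0.3742, 0.2136]
tcp_rot: [-115.0, 89.7, -142.3]
ft_force: [0.3, 0.1, -0.8]
gripper_width: 0.0667
```

Call:
{"api": "arm_command", "payload": {"rows": [[[1,0,0.0204,-0.01,0],[1,0,0.012,-0.0056,0],[1,0,0,0,-3.9],[1,0,0,0,-3.9],[1,0,0,0,-3.9],[1,0,0,0,0],[1,0,0,0,0]]]}}

```text
time_s: 28.3
position: [0.5559, 0.4084, 0.2142]
tcp_rot: [-129.3, 89.8, -145.0]
ft_force: [0.3, 0.3, -1.9]
gripper_width: 0.0664
```

```bash
python3 look.py w18 wrist; python3 go.py .556 .4095 .12 -15.6
```

```text
t 28.35 pos [0.5561 0.4086 0.2147] jaw -15.7 q [-21.  39. -31.  81.  21.  66. -70.] w 0.0663 F [ 0.6 -0.  -1.5] down [-0.002 -0.002 -1.   ]
tool shift mm [94.7  1.  -0.2] turn(tool x) same -0.1 opposite 179.9 az change 0.1
```

View pics/w18.png

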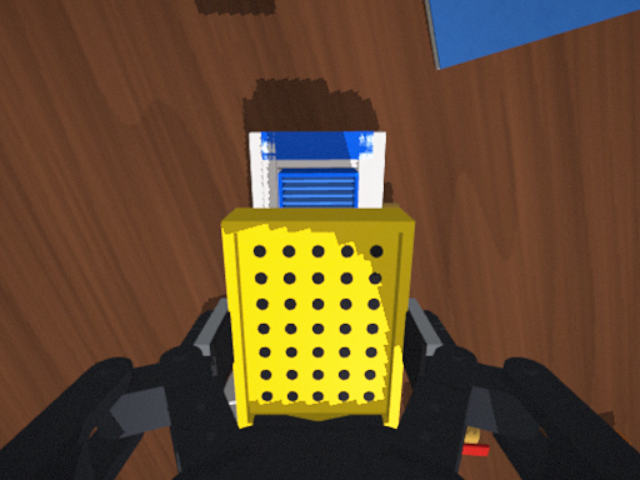

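Descend to about 6 mm above the packs.

Call:
{"api": "arm_command", "payload": {"rows": [[[1,0.015,0.001,0,0],[1,0.03,0,0,0],[1,0.03,0,0,0],[1,0.03,0,0,0],[1,0.015,0,0,0],[1,0.008,0,0,0],[1,0.004,0,0,0],[1,0,0,0,0],[1,0,0,0,0],[1,0,0,0,0]]]}}

```text
time_s: 29.18
position: [0.5579, 0.4112, 0.0861]
tcp_rot: [56.1, 89.8, 40.6]
ft_force: [0.1, -0.1, -1.9]
gripper_width: 0.0664
```

```bash
python3 look.py w19 wrist; python3 look.py s19 scene; python3 go.py .556 .4095 .077 -15.6
python3 - <<'E'
import pickle,cv2
r=pickle.load(open('s19.pkl','rb'));cv2.imwrite('pics/s19c.png',cv2.resize(r['pixels'][60:180,310:420,::-1],(550,600),interpolation=cv2.INTER_CUBIC))
E
```

```text
t 29.28 pos [0.5577 0.4108 0.0857] jaw -15.6 q [-23.  47. -28.  85.  25.  54. -73.] w 0.0667 F [ 0.9  0.3 -1.8] down [ 0.002  0.001 -1.   ]
tool shift mm [ 8.7 -1.8 -1.3] turn(tool x) same 0.0 opposite -180.0 az change -0.0
```

View pics/w19.png

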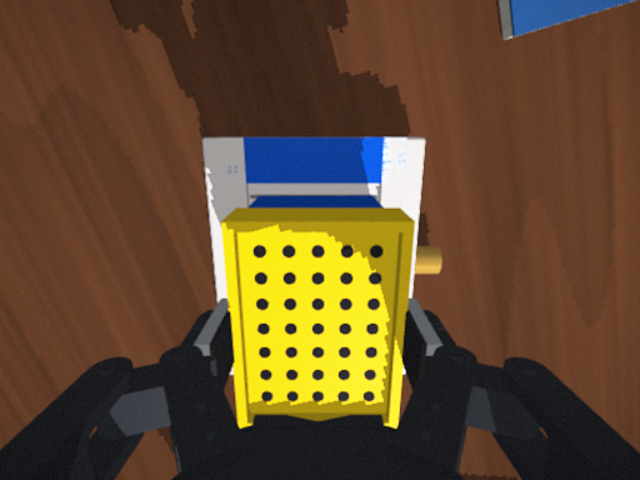

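View pics/s19c.png

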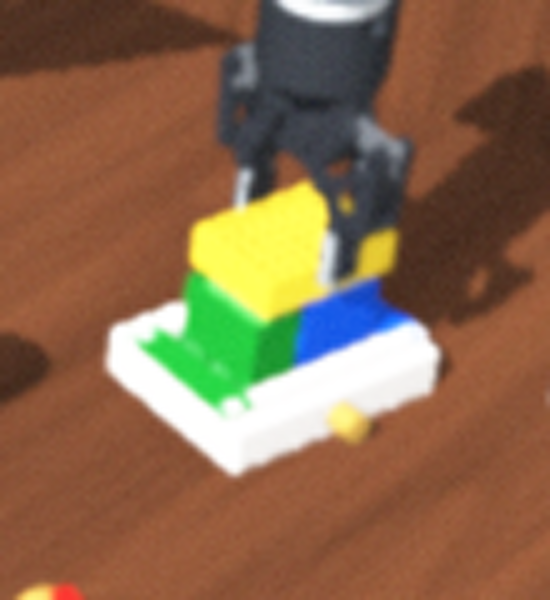

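Call:
{"api": "arm_command", "payload": {"rows": [[[1,0.003,-0.0015,-0.0013,0],[1,0.003,0,0,0],[1,0.002,0,0,0],[1,0,0,0,0],[1,0,0,0,0]]]}}

```text
time_s: 29.7
position: [0.5552, 0.409, 0.0769]
tcp_rot: [-81.4, 90.0, -96.9]
ft_force: [-1.9, -1.9, 4.7]
gripper_width: 0.0667
```

Contact (6 N change). Release and rise.

Call:
{"api": "arm_command", "payload": {"rows": [[[-1,0,0,0,0],[-1,0,0,0,0],[-1,0,0,0,0],[-1,0,0,0,0],[-1,0,0,0,0],[-1,-0.01,0,0,0],[-1,-0.02,0,0,0],[-1,-0.03,0,0,0],[-1,-0.035,0,0,0],[-1,-0.035,0,0,0],[-1,0,0,0,0],[-1,0,0,0,0]]]}}

```text
time_s: 30.7
position: [0.5565, 0.4105, 0.2099]
tcp_rot: [54.7, 89.7, 39.1]
ft_force: [-0.2, 0.2, -0.8]
gripper_width: 0.0855
```

```bash
python3 look.py w20 wrist tray .556 .409 -15.6 .075; python3 look.py t20 top tray .556 .409 -15.6 .075; python3 look.py s20 scene tray .556 .409 -15.6 .075; python3 go.py .4635 .011 .16 6.2
python3 - <<'E'
import pickle,cv2
r=pickle.load(open('s20.pkl','rb'));cv2.imwrite('pics/s20c.png',cv2.resize(r['pixels'][60:180,310:420,::-1],(550,600),interpolation=cv2.INTER_CUBIC))
E
```

```text
table z 0.0027
fit [554.7 408.1] yaw -15.6 cost 0.022 px 6988 ztop 0.1015
table z -0.0002
fit [553.9 407.9] yaw -15.8 cost 0.028 px 1393 ztop 0.0983
table z 0.0019
fit [554.3 411.8] yaw -16.1 cost 0.052 px 590 ztop 0.101
t 30.85 pos [0.5548 0.4085 0.2053] jaw -15.6 q [-21.  40. -30.  81.  21.  65. -70.] w 0.0857 F [-0.2  0.3 -0.6] down [-0.001 -0.001 -1.   ]
tool shift mm [  46.  -407.3   18.7] turn(tool x) same -21.8 opposite 158.2 az change -35.0
```

View pics/w20.png

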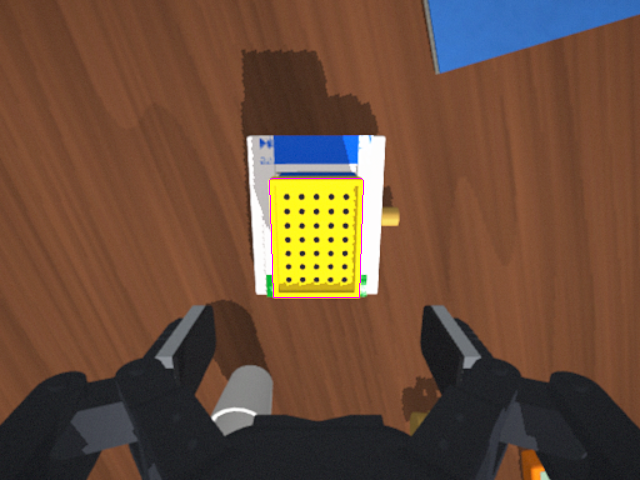

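View pics/s20c.png

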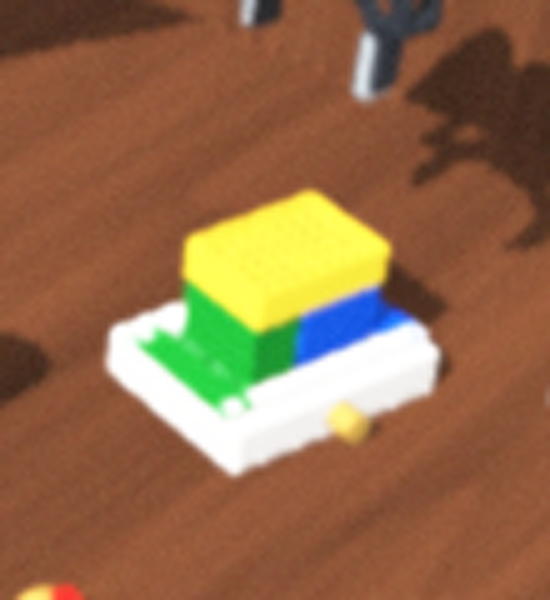

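Call:
{"api": "arm_command", "payload": {"rows": [[[-1,0,-0.037,0.0017,0],[-1,0,-0.037,0.0017,0],[-1,0,-0.037,0.0017,0],[-1,0,-0.037,0.0017,0],[-1,0,-0.037,0.0017,0],[-1,0,-0.037,0.0017,0],[-1,0,-0.037,0.0017,0],[-1,0,-0.037,0.0017,0],[-1,0,-0.037,0.0017,0],[-1,0,-0.037,0.0017,0],[-1,0,-0.037,0.0017,0],[-1,0,0,0,-5.45],[-1,0,0,0,-5.45],[-1,0.01,0,0,-5.45],[-1,0.01,0,0,-5.45],[-1,0,0,0,0],[-1,0,0,0,0],[-1,0,0,0,0]]]}}

```text
time_s: 32.35
position: [0.464, 0.0121, 0.1862]
tcp_rot: [158.8, 89.9, 164.9]
ft_force: [-0.0, 1.4, 0.4]
gripper_width: 0.0858
```

```bash
python3 look.py w21 wrist elim .4635 .011 6.2; python3 go.py .4635 .0105 .011 6.2
```

```text
table z 0.0026
fit [464.2   9.7] yaw 6.0 cost 0.02 px 3288 ztop 0.0387
t 32.4 pos [0.4642 0.0122 0.1864] jaw 6.1 q [ 23.  20. -35. 116.  15.  48. -15.] w 0.0857 F [-0.3 -0.   0.4] down [-0.  0. -1.]
tool shift mm [175.4  -1.6  -0.9] turn(tool x) same -0.1 opposite 179.9 az change -0.2
```

View pics/w21.png

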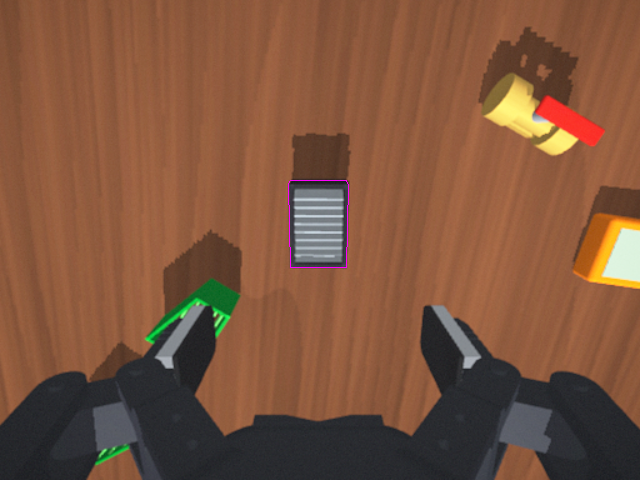

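Call:
{"api": "arm_command", "payload": {"rows": [[[-1,0.03,-0.0017,0,0],[-1,0.035,0,0,0],[-1,0.035,0,0,0],[-1,0.035,0,0,0],[-1,0.02,0,0,0],[-1,0.012,0,0,0],[-1,0.006,0,0,0],[-1,0,0,0,0],[-1,0,0,0,0],[1,0,0,0,0],[1,0,0,0,0],[1,0,0,0,0],[1,0,0,0,0],[1,0,0,0,0],[1,0,0,0,0],[1,0,0,0,0]]]}}

```text
time_s: 33.73
position: [0.4651, 0.0102, 0.0143]
tcp_rot: [-19.9, 89.9, -13.7]
ft_force: [-1.0, -0.6, 7.4]
gripper_width: 0.0489
```

```bash
python3 go.py .4642 .0105 .011 6.2
```

```text
t 33.73 pos [0.4651 0.0102 0.0143] jaw 6.2 q [ 12.  37. -23. 121.  31.  27. -29.] w 0.0489 F [-1.  -0.6  7.4] down [ 0.002 -0.    -1.   ]
tool shift mm [ 3.3  0.4 -0.9] turn(tool x) same 0.0 opposite -180.0 az change 0.0
```

Call:
{"api": "arm_command", "payload": {"rows": [[[1,-0.01,0,0,0],[1,-0.02,0,0,0],[1,-0.03,0,0,0],[1,-0.035,0,0,0],[1,-0.035,0,0,0],[1,-0.035,0,0,0],[1,-0.035,0,0,0],[1,0,0,0,0],[1,0,0,0,0]]]}}

```text
time_s: 34.48
position: [0.4655, 0.0102, 0.2155]
tcp_rot: [-16.7, 89.7, -10.5]
ft_force: [-0.6, 0.3, -1.3]
gripper_width: 0.049
```

```bash
python3 look.py w22 wrist; python3 go.py .5547 .4089 .22 -15.6
```

```text
t 34.53 pos [0.4643 0.01   0.2139] jaw 6.2 q [ 25.  18. -37. 115.  14.  52. -13.] w 0.0489 F [-0.9  0.1 -1.3] down [ 0.001 -0.001 -1.   ]
tool shift mm [ -6.3 386.7 133.1] turn(tool x) same 21.8 opposite -158.2 az change 35.2
```

View pics/w22.png

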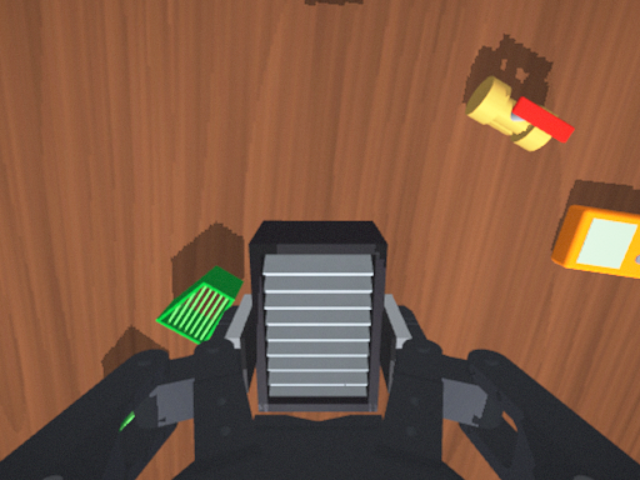

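Call:
{"api": "arm_command", "payload": {"rows": [[[1,0,0.015,0.0052,0],[1,0,0.026,0.009,0],[1,0,0.036,0.0124,0],[1,0,0.036,0.0124,0],[1,0,0.036,0.0124,0],[1,0,0.036,0.0124,0],[1,0,0.036,0.0124,0],[1,0,0.036,0.0124,0],[1,0,0.036,0.0124,0],[1,0,0.036,0.0124,0],[1,0,0.03,0.0103,0],[1,0,0.018,0.0062,0],[1,0,0.0097,0.0032,0],[1,0,0,0,5.45],[1,0,0,0,5.45],[1,0,0,0,5.45],[1,0,0,0,5.45],[1,0,0,0,0],[1,0,0,0,0]]]}}

```text
time_s: 36.12
position: [0.5543, 0.408, 0.2121]
tcp_rot: [-106.1, 89.9, -121.5]
ft_force: [-0.6, 0.0, -1.5]
gripper_width: 0.0488
```

```bash
python3 go.py .5547 .4089 .125 -15.6
```

```text
t 36.12 pos [0.5543 0.408  0.2121] jaw -15.4 q [-21.  39. -31.  81.  21.  66. -70.] w 0.0488 F [-0.6  0.  -1.5] down [-0.001 -0.002 -1.   ]
tool shift mm [87.1  1.2  0.2] turn(tool x) same 0.2 opposite -179.8 az change 0.0
```

Call:
{"api": "arm_command", "payload": {"rows": [[[1,0.015,0,0,0],[1,0.025,0,0,0],[1,0.025,0,0,0],[1,0.015,0,0,0],[1,0.008,0,0,0],[1,0,0,0,0],[1,0,0,0,0],[1,0,0,0,0]]]}}

```text
time_s: 36.78
position: [0.5553, 0.41, 0.1268]
tcp_rot: [59.7, 89.9, 44.2]
ft_force: [-0.1, 0.1, 0.1]
gripper_width: 0.0489
```

```bash
python3 look.py w23 wrist; python3 look.py s23 scene; python3 go.py .5547 .4089 .107 -15.6
python3 - <<'E'
import pickle,cv2
r=pickle.load(open('s23.pkl','rb'));cv2.imwrite('pics/s23c.png',cv2.resize(r['pixels'][60:180,310:420,::-1],(550,600),interpolation=cv2.INTER_CUBIC))
E
```

```text
t 36.88 pos [0.5553 0.41   0.1269] jaw -15.5 q [-22.  44. -29.  84.  24.  57. -72.] w 0.0488 F [ 0.8  0.1 -1.5] down [ 0.002  0.002 -1.   ]
tool shift mm [19.9 -1.2 -0.3] turn(tool x) same 0.1 opposite -179.9 az change -0.0
```

View pics/w23.png

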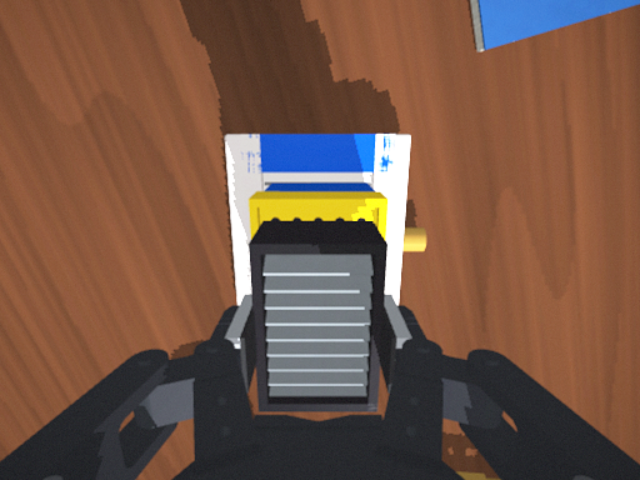

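View pics/s23c.png

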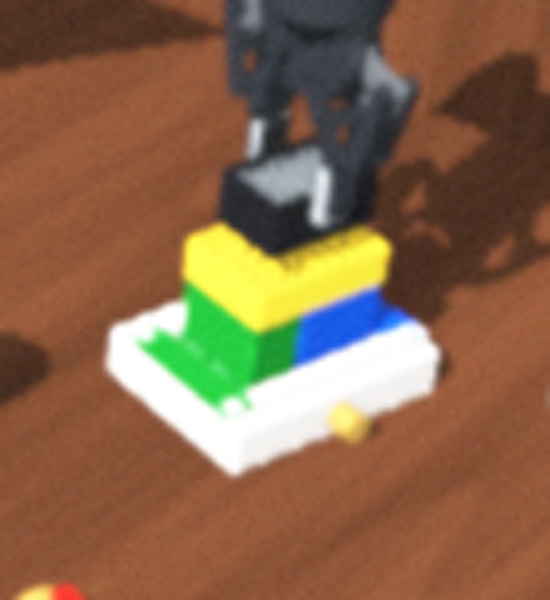

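Call:
{"api": "arm_command", "payload": {"rows": [[[1,0.006,-0.001,0,0],[1,0.006,0,0,0],[1,0.004,0,0,0],[1,0.0015,0,0,0],[1,0,0,0,0],[1,0,0,0,0],[1,0,0,0,0]]]}}

```text
time_s: 37.47
position: [0.5543, 0.4082, 0.1075]
tcp_rot: [-144.1, 90.0, -159.7]
ft_force: [0.3, 0.2, -2.0]
gripper_width: 0.0492
```

```bash
python3 look.py w24 wrist; python3 look.py s24 scene; python3 go.py .5547 .4089 .107 -15.6
python3 - <<'E'
import pickle,cv2
r=pickle.load(open('s24.pkl','rb'));cv2.imwrite('pics/s24c.png',cv2.resize(r['pixels'][60:180,310:420,::-1],(550,600),interpolation=cv2.INTER_CUBIC))
E
```

```text
t 37.57 pos [0.5543 0.4083 0.1076] jaw -15.6 q [-22.  45. -28.  85.  24.  56. -73.] w 0.0492 F [-0.4 -0.8 -1.1] down [-0. -0. -1.]
tool shift mm [0.6 0.7 0.2] turn(tool x) same 0.0 opposite -180.0 az change 0.0
```

View pics/s24c.png

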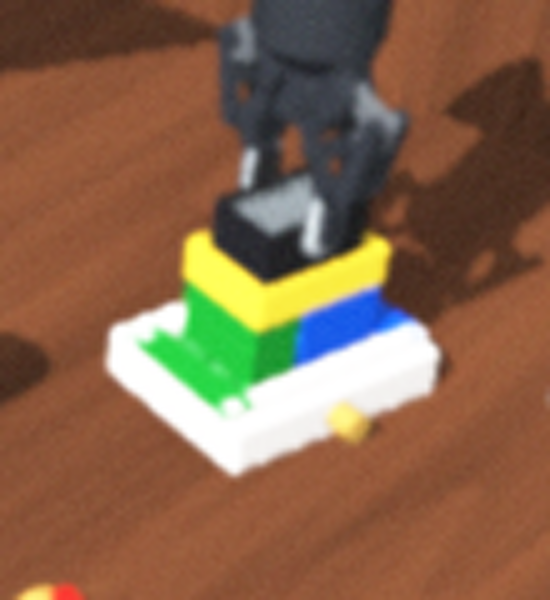

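View pics/w24.png

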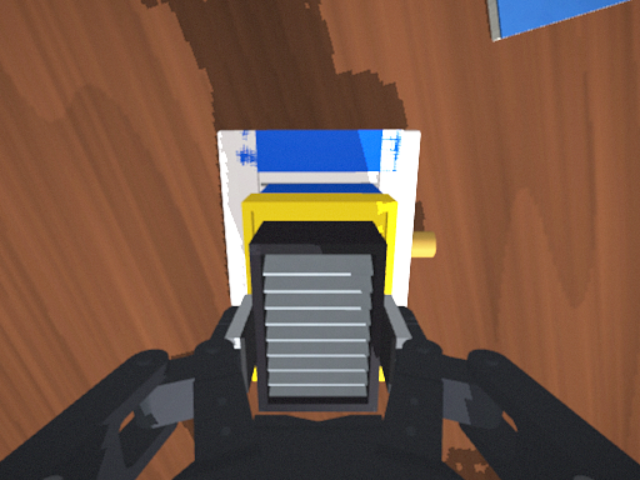

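Call:
{"api": "arm_command", "payload": {"rows": [[[1,0.0015,0,0,0],[1,0,0,0,0],[1,0,0,0,0]]]}}

```text
time_s: 37.82
position: [0.5544, 0.4084, 0.1074]
tcp_rot: [4.0, 90.0, -11.5]
ft_force: [-2.5, -2.5, 7.3]
gripper_width: 0.0485
```

Contact. Release and retreat well above.

Call:
{"api": "arm_command", "payload": {"rows": [[[-1,0,0,0,0],[-1,0,0,0,0],[-1,0,0,0,0],[-1,0,0,0,0],[-1,0,0,0,0],[-1,0,0,0,0],[-1,-0.01,0,0,0],[-1,-0.02,0,0,0],[-1,-0.03,0,0,0],[-1,-0.035,0,0,0],[-1,-0.035,0,0,0],[-1,0,0,0,0],[-1,0,0,0,0],[-1,0,0,0,0],[-1,0,0,0,0],[-1,0,0,0,0]]]}}

```text
time_s: 39.15
position: [0.5538, 0.4077, 0.2348]
tcp_rot: [-124.8, 89.9, -140.4]
ft_force: [-0.3, 1.1, -0.6]
gripper_width: 0.0856
```

```bash
for c in wrist top scene; do python3 look.py e$c $c elim .5545 .4085 -15.6 .093;done; python3 go.py .5547 .4089 .2 -15.6
python3 - <<'E'
import pickle,cv2
from h import *
r=pickle.load(open('escene.pkl','rb'));cv2.imwrite('pics/s25c.png',cv2.resize(r['pixels'][60:180,310:420,::-1],(550,600),interpolation=cv2.INTER_CUBIC))
for c in('ewrist','etop'):
    r=pickle.load(open(c+'.pkl','rb'));P=cloud(r);m=cmask(r,'yellow')&(P[...,2]>.088)&(P[...,2]<.11)&(np.hypot(P[...,0]-.555,P[...,1]-.409)<.07)
    h=cv2.minAreaRect((P[m][:,:2]*1000).astype(np.float32));print(c,'tray rect',h,P[m][:,2].mean())
E
```

```text
table z 0.0027
fit [554.  408.1] yaw -15.7 cost 0.023 px 4465 ztop 0.1317
table z -0.0002
fit [553.4 407.9] yaw -15.9 cost 0.398 px 727 ztop 0.1289
table z 0.0019
fit [553.6 411.6] yaw -15.2 cost 0.052 px 509 ztop 0.1308
t 39.3 pos [0.554  0.408  0.2353] jaw -15.5 q [-21.  38. -31.  80.  20.  68. -70.] w 0.0855 F [0.2 0.7 0.1] down [-0.001 -0.001 -1.   ]
tool shift mm [35.3  1.1  0.4] turn(tool x) same 0.1 opposite -179.9 az change 0.0
ewrist tray rect ((554.2940673828125, 408.84686279296875), (92.65116882324219, 66.97929382324219), 74.34928131103516) 0.0991286836177748
etop tray rect ((554.7073974609375, 407.2967529296875), (94.91532135009766, 67.146484375), 75.02976989746094) 0.09525338396566793
```

View pics/s25c.png

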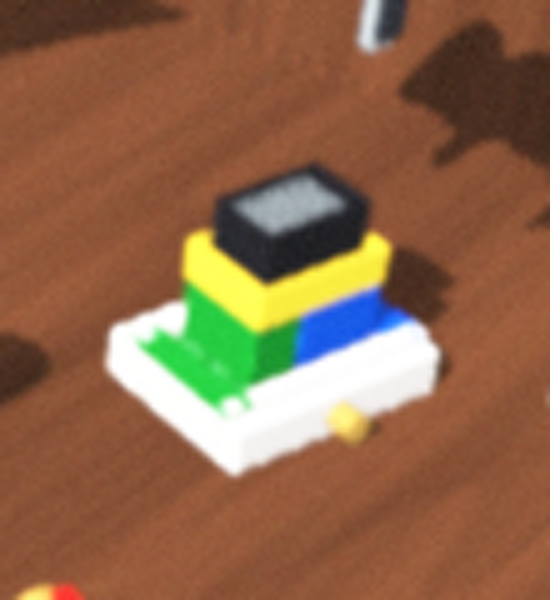

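View pics/ewrist.png

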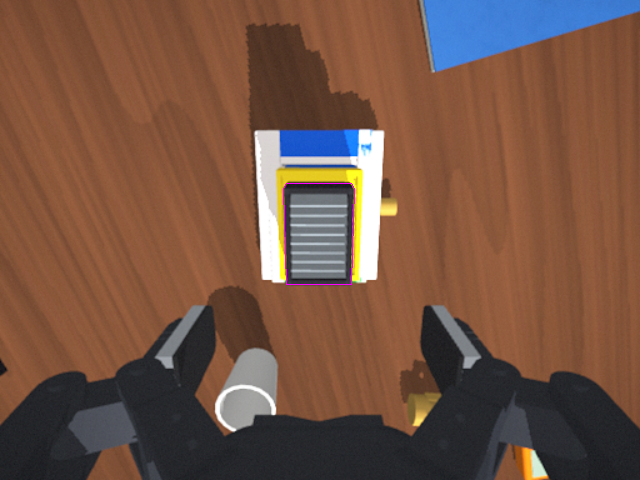

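View pics/etop.png

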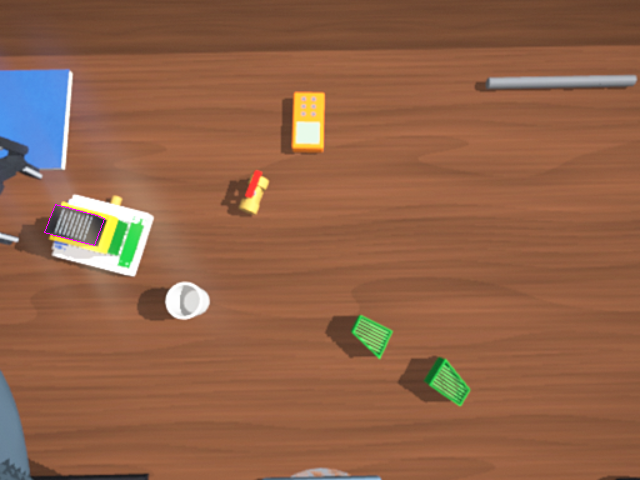

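All good: eliminator 0.129 m top, level and centred; bystanders unmoved; gripper clear.

```bash
python3 -c "
from cell import job
print(job.job_done())"
```

```text
the job is handed in; nothing more can be done
None
```

I rebuilt the stack on the basin and handed the job in at about 39 s of the 109 s allowed; no verdict was reported. The green wedge I took was the one farthest from the base, at 0.47 m; the other two were at about 0.36 m.

**Packs:** the clean fits put them within 2 mm of the basin's centre line in x and about 26–30 mm out in y, each along its own colour. Two measurements disagreed by a few millimetres:
- From opposite sides, the wrist camera put the blue pack at 28.5 and 26.0 mm.
- One poor, partly hidden view put the green pack at 33 mm.

Both still fall inside the allowed 20–40 mm. I last measured the packs before the tray went on and did not fit them again afterwards.

**Tray:** it lies within about 3 mm of the basin centre and square to it, at a top height of about 99 mm.

**Eliminator:** it sits within about 1 mm of the tray's centre and square to it, at a top height of about 129 mm. The top camera's final fit of it was poor because it sits at the edge of that view, though its position agreed with the wrist camera.

**Finish:** the gripper is open and about 10 cm above the stack. In the last picture, judged by eye, the beaker, valve and meter stand where they began.

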